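# Hang a rinsed brush on the bent drying rail

### The arm

A 6-joint arm with a two-finger parallel gripper is mounted at the origin on a cart in front of the work surface, level with it; the furniture and walls round the work are solid. World frame = base frame: x ahead of the robot, y to its left, z up, the work surface at z = 0. Lengths are in mm, angles in rad, forces in N, time in s.
With the tool pointing down it reaches from about 225 to 725 mm from the base axis. Payload 3.1 kg.
Tool frame: the origin (TCP) lies at the very end of the fingers, on their centre line; the grasp point (between the pads) lies 19 mm behind it; z points along the fingers, y is the direction in which the jaws open and shut (so a half turn about z gives the same grasp; the last joint's range is limited). The gripper opens to 85 mm and grips with 20 to 120 N. Pads are 22 mm wide; open, the fingers measure 114 mm over their backs; the gripper's body (76 mm by 85 mm) begins 54 mm behind the grasp point. The pads swing forward as they close: fully open they stand 13 mm farther back than shut.
Start: joints at [1.178, 0.048, 0.099, 1.622, 0, 1.443], TCP at [137.409, 506.691, 231.312] pointing down, gripper open.
Joint ranges: [-2.91, 2.91], [-0.99, 1.94], [-1.21, 1.42], [-2.12, 2.29], [-1.49, 1.47], [-3.14, 3.14]. Speed limits (rad/s): [2.79, 2.79, 3.14, 3.14, 3.14, 3.14].

### API

Orientations are given as a unit quaternion [w, x, y, z].
In Python, from workcell import arm, vision gives the robot as it stands. The module is installed in compiled form; this text tells all that it offers.
- The arm moves only by the tool play_rows, never from a script. Its argument "plan" is a list of rows, each a list of 7 numbers: the turn, a rotation vector about the tool's x, y, z in rad, then the shift along the tool's x, y, z in m, then the opening, from -1 (shut) to 1 (fully open). In form: [[wx, wy, wz, dx, dy, dz, grip], ...]. A call has 1 to 20 rows; each row shifts and turns the commanded pose from where the row before left it, along the tool's axes as they then stand; what a row does not reach is not made up. A row lasts 1/10 s, in which the tool goes at most 50 mm and 8.59 degrees, less where a joint would pass 70% of its speed; a pose out of reach is approached as far as the arm can. A call with a gripper value outside its range is refused whole. The fingers move at their own pace and stop on an object; "grip_force" is the grip in N (left out, the last holds). Time passes only in rows, so rows that do not move let the fingers close. It gives the time, the measured TCP pose, the force and the opening at its end, in the units of the state.
- arm.get_obs(): the state, without advancing time (a new reading comes with each control period).
- vision.read_camera(name): name is "side" or "top" or "wrist"; returns the picture (480x640x3 uint8, red, green, blue); there is no depth.
- vision.camera_info(name): a dict with "vfov" (degrees; the focal length in pixels is half the picture's height over the tangent of half this angle, whatever the lens; pixels are square), "cx", "cy" (the principal point, pixels), "position" and "orientation" of the camera in the world; the wrist camera has in their place "hand_eye" (4x4, takes a point from camera to tool coordinates, whose origin is the TCP and whose axes are the flange's). Camera axes: x right, y up, looking along -z (the intrinsics and any distortion apply to the point x, -y, -z); pixel columns grow to the right and rows downward; lengths in mm; the calibration is good to about 2 mm. A picture is of the moment at which its call begins: read the wrist's pose just before it. camera_info takes no time and is no camera call.
- arm.close_job(): hands the job in, once; it reports no verdict.
Trained networks look in the newest picture that a camera, given by its name, has taken for a name from the list of things; names that differ only in an ending like _2 or _b are one class to them, and where a whole thing is asked for, a point or a joint stands for the part that bears it (a point fixed in the world has none). Each returns a list of dicts, best first, with "p" (0 to 1); they miss things now and then, are a little off and sometimes report something else, mostly with a low value. They report only what shows in the picture. A call takes as long as a camera call.
- vision.boxes_of(query, camera): "rect" ([centre column, centre row, width, height] in pixels, round what is visible of it).
- vision.regions_of(query, camera): "mask" (480x640 bool, what is visible of it) and "rect" ([centre column, centre row, width, height] in pixels, round what is visible of it).
The state is a dict: "time_s": time; "joint_pos": joint angles; "dq": joint speeds; "effort": joint torques, N m; "tool_pos": TCP position; "orientation": TCP orientation; "force": force on the tool from outside, world axes, zero at the start; "torque": the same for the moment, N m; "width": finger opening in mm.
Only numpy, scipy, OpenCV 4.12 (cv2) and the standard library are available. Lean on these libraries where they do the work, as an engineer would, in place of code of your own. Each camera call takes 0.05 s, during which the arm holds its last target.

### The job

The rinsed brush hangs by its bored wooden hanger from the fork over the rinsing bowl. Take it out of the fork, thread the hanger onto the open end of the drying stand's bent rail and ease it gently round the bend, turning it with the rail and without forcing it, until it is right up against the stop by the post; then let go so that it hangs there. Leave the other hung brush and the things on the table where they are.

Things in the scene. Friction and masses are not known exactly. Their poses are not given: they have to be found in the camera images.
- drying_stand: Drying stand, fixed: dark wooden foot, 14 mm post, brass head 21 mm across. Origin: on the table at the post's axis; z up; y along its short fixed arm (85 mm, carries the other brush). The bent steel rail is on the opposite side, see post_head. All of the stand bears only light loads: over about 10 N on the rail is forcing it.
- post_head (a point): Post axis at rail height (280 mm). The level 9 mm rail, in its own axes x', y': from the post along -y' to (0,-70), quarter bend of radius 70 about (-70,-70) to (-70,-140), along -x' to its free tip (-131,-140). x', y' are the stand's x, y turned about the post by a swing between -0.15 and +0.30 rad (+ = anticlockwise from above) that is NOT measured: see or feel it. Clamped; it does not turn.
- hanger_grip (a point): The hanger to move: light wooden block, two flat upright cheeks 31 mm apart over all, 22 mm long (x), 26 mm high; this point is the middle between the cheeks, 8 mm above the bore's axis. Grasp across y from above. Held at 25 N it does not slip. A dark brown brush is fixed in its brass socket, tip 203 mm below the bore. 80 to 140 g in all.
- hanger_bore (a point): Centre of the hanger's through bore: 11 mm wide, 24 mm long along the hanger's x axis, flared to 16 mm at both mouths; the rail's last 13 mm taper to 4 mm. z points up. Hanging on the rail, this point lies 1 mm below the rail's axis. The rail's stop is a brass collar with a rubber face 30 mm from the post's axis: against it this point is 42 mm from that axis.
- rinse_fork: Fixed fork: foot plate, bowl, post at x = -85 mm, two level 5 mm tines along +x, centres 19 mm apart, on which the hanger rests, bore along x at 280 mm height; the brush hangs down between the tines. Origin: on the table below the hanger. The tines are open at x = +24 mm, with 6 mm upturned ends: lift the hanger 12 to 20 mm, then draw it out along +x by 60 mm or more before going sideways.
- hung_hanger_bore (a point): Bore centre of the other hanger (brown wood, pale brush), loose on the stand's short fixed arm, 35 to 65 mm from the post. Leave it.
- water_dropper: White porcelain water dropper, 55x69x34 mm, on the table; origin under its centre. Leave it.
- ink_dish: White porcelain ink dish, 83 mm wide, 17 mm high, on the table; origin under its centre. Leave it.
- glue_stick: Upright glue stick with a blue cap, 25 mm wide, 88 mm high, on the table; origin under its centre. Leave it.

How it is judged:
By the outcome, as a careful person would: the job done as asked, in the order asked, and still so for the second after the job is handed in, with the robot touching nothing.
It also fails if it takes over 62 s, if anything falls off the work surface, if the arm or the gripper's body presses on something with over 40 N, if the wrist force passes 120 N, or if a joint passes its speed limit or range.

## Working session

There is one attempt and no reset: what is moved stays moved. The work goes in short steps, Python scripts to look and compute and a tool call to move; the robot and the scene stay as the last step left them, time stands still between calls to the robot, and variables do not carry over. Pictures are saved under pics/ and viewed, and the job is handed in when it is done.

Besides the shell and the picture viewer there is one more tool, called after ">>>" as name([rows], argument=value, ...), one row to a line, values as JSON. play_rows: Moves the arm, as the interface text tells. Its arguments: {"type":"object","properties":{"plan":{"type":"array"},"grip_force":{"type":"number"}},"required":["plan"]}

```bash
mkdir -p pics; ls; python3 - <<'E'
from workcell import arm, vision
import cv2, numpy as np
o=arm.get_obs(); print(o)
for c in ("side","top","wrist"):
    print(c, vision.camera_info(c))
    cv2.imwrite(f"pics/{c}0.png", vision.read_camera(c)[:,:,::-1])
E
```

```text
pics
{'time_s': 0.0, 'joint_pos': array([ 1.17815979e+00,  4.87164326e-02,  9.75602855e-02,  1.62201239e+00,
       -1.85333271e-05,  1.44298711e+00]), 'dq': array([ 0.00018066, -0.00026383,  0.00051461,  0.00031599,  0.00070895,
       -0.0005223 ]), 'effort': array([ 1.42128189e-03, -3.38782954e+01,  3.20016003e+01,  2.02100957e-02,
        7.67274150e-05, -2.16538880e-07]), 'tool_pos': array([137.19435334, 506.10431799, 230.1162045 ]), 'orientation': array([-2.96225872e-04,  1.32026954e-01,  9.91245417e-01, -1.14855834e-03]), 'force': array([ 0.38019687, -0.51142814,  0.98301819]), 'torque': array([ 0.01060062, -0.00117329, -0.00456305]), 'width': 85.59051340956675}
side {'vfov': 53.69417280558492, 'cx': 317.9779413872611, 'cy': 240.96403024344468, 'position': array([ 469.93414378, -807.70779585,  618.14535362]), 'orientation': array([ 0.84260948,  0.53705449, -0.03155613, -0.02420618])}
top {'vfov': 51.12308317699073, 'cx': 322.10500670045536, 'cy': 240.8049503322239, 'position': array([ 477.926292  ,   97.72442239, 1143.91651963]), 'orientation': array([-0.70603328, -0.01686666,  0.0125388 ,  0.70786673])}
wrist {'vfov': 66.38988576489415, 'cx': 322.20014258669164, 'cy': 237.2872881607914, 'hand_eye': array([[ 3.14678248e-04,  9.51474392e-01,  3.07727773e-01,
         7.87951623e+01],
       [ 9.99999949e-01, -3.17310893e-04, -4.14816087e-05,
         3.80556360e-01],
       [ 5.81766862e-05,  3.07727771e-01, -9.51474443e-01,
        -1.42656364e+02],
       [ 0.00000000e+00,  0.00000000e+00,  0.00000000e+00,
         1.00000000e+00]])}
```

View pics/side0.png

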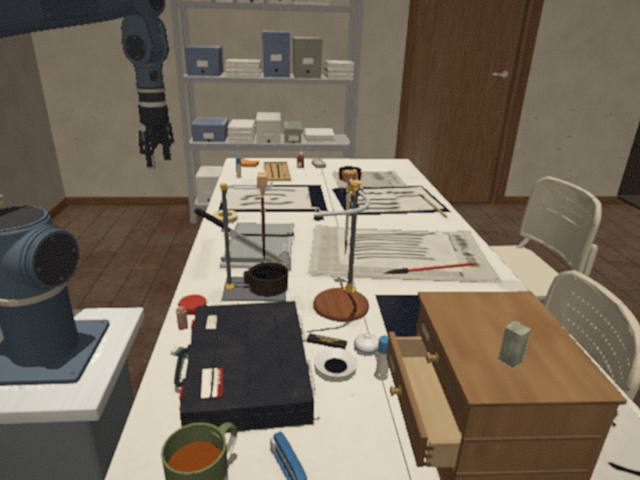

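View pics/top0.png

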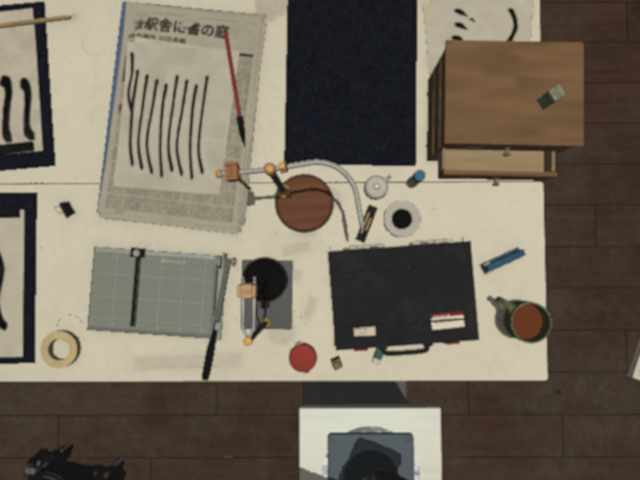

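View pics/wrist0.png

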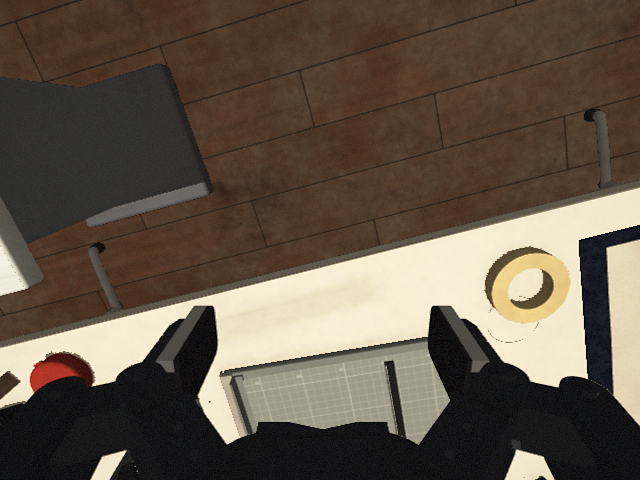

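```bash
cat > h.py <<'E'
from workcell import arm, vision
import cv2, numpy as np
from scipy.spatial.transform import Rotation as R
def q2R(q): return R.from_quat([q[1],q[2],q[3],q[0]]).as_matrix()
def cam(name,obs=None):
    i=vision.camera_info(name); f=240/np.tan(np.radians(i['vfov'])/2)
    if 'hand_eye' in i:
        o=obs or arm.get_obs(); H=i['hand_eye']; Rt=q2R(o['orientation'])
        p=Rt@H[:3,3]+o['tool_pos']; Rc=Rt@H[:3,:3]
    else: p=np.array(i['position']); Rc=q2R(i['orientation'])
    return p,Rc,f,i['cx'],i['cy']
def proj(c,P):
    p,Rc,f,cx,cy=c; v=(np.atleast_2d(P)-p)@Rc
    return np.c_[cx+f*v[:,0]/-v[:,2], cy-f*v[:,1]/-v[:,2]]
def ray(c,uv):
    p,Rc,f,cx,cy=c; d=Rc@np.array([(uv[0]-cx)/f,-(uv[1]-cy)/f,-1]); return p,d/np.linalg.norm(d)
def onz(c,uv,z):
    p,d=ray(c,uv); return p+d*(z-p[2])/d[2]
def tri(obs):
    A=np.zeros((3,3));b=np.zeros(3);rs=[]
    for c,uv in obs:
        p,d=ray(c,uv);M=np.eye(3)-np.outer(d,d);A+=M;b+=M@p;rs.append((p,d))
    x=np.linalg.solve(A,b); return x,[np.linalg.norm(np.cross(x-p,d)) for p,d in rs]
E
python3 - <<'E'
from h import *
for c in("top","side"):
    C=cam(c); I=vision.read_camera(c)
    for q in ("drying_stand","post_head","hanger_grip","hanger_bore","rinse_fork","hung_hanger_bore","water_dropper","ink_dish","glue_stick"):
        for r in vision.boxes_of(q,c)[:2]: print(c,q,round(r['p'],2),np.round(r['rect'],1))
    x0,y0,w,h=((200,140,200,220) if c=="top" else (180,160,220,160))
    cv2.imwrite(f"pics/{c}z.png",cv2.resize(I[y0:y0+h,x0:x0+w,::-1],None,fx=3.6 if c=='side' else 2.7,fy=3.6 if c=='side' else 2.7,interpolation=cv2.INTER_CUBIC))
E
```

```text
top drying_stand 0.88 [290.2 196.  145.9  74. ]
top post_head 0.88 [289.5 195.9 152.   74.9]
top hanger_grip 0.52 [251.2 290.5  30.2  11.7]
top hanger_bore 0.62 [250.6 292.9  25.5  10.5]
top rinse_fork 0.74 [250.6 292.6  25.1  13.9]
top rinse_fork 0.57 [267.  301.2  51.   93.2]
top hung_hanger_bore 0.65 [238.2 175.9  25.6  30.6]
top hung_hanger_bore 0.42 [417.6 176.4  17.5  18.8]
top water_dropper 0.76 [378.1 184.4  26.8  22.7]
top ink_dish 0.91 [403.9 218.7  37.7  35.3]
side drying_stand 0.66 [340.7 249.7  61.4 145.2]
side post_head 0.79 [342.4 252.1  55.5 138.1]
side hanger_grip 0.64 [262.2 216.2  10.1  87.3]
side hanger_bore 0.64 [262.8 212.1  15.2  91.5]
side rinse_fork 0.63 [252.9 243.   67.2 120.2]
side hung_hanger_bore 0.93 [352.7 209.1  15.4  76.8]
side water_dropper 0.79 [366.2 344.1  28.6  24.8]
side ink_dish 0.9 [335.2 361.   46.4  22. ]
side ink_dish 0.24 [366.  344.4  27.4  23. ]
side glue_stick 0.92 [379.1 356.4  15.7  49.3]
side glue_stick 0.34 [337.1 361.8  45.5  24.7]
```

View pics/topz.png

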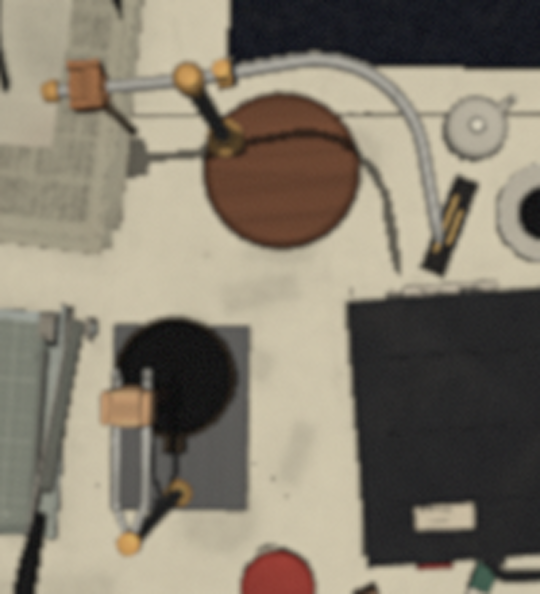

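View pics/sidez.png

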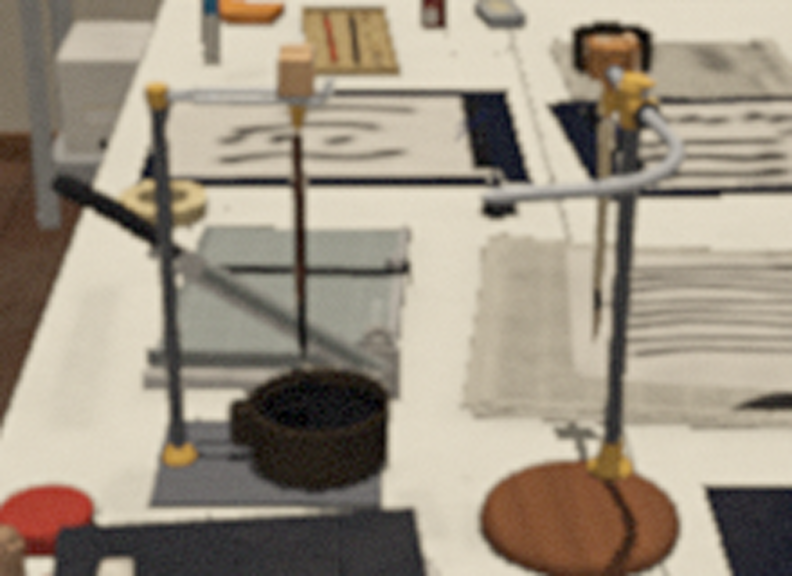

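```bash
python3 - <<'E'
from h import *
C=cam("top");S=cam("side")
t=lambda x,y:(200+(x+.5)/2.7-.5,140+(y+.5)/2.7-.5)
s=lambda x,y:(180+(x+.5)/3.6-.5,160+(y+.5)/3.6-.5)
for n,a,z in [("head",(187,77),285),("collar",(222,72),280),("arm end",(50,91),280),("hung",(86,83),290),("tip",(437,240),280),("apex",(315,60),280),("r1",(420,130),280),("r2",(428,180),280),("forkpost",(128,544),285),("hangertopC",(127,408),300),("hangbase",(127,422),285),("tineL",(117,372),280),("tineR",(148,370),280),("stand base",(227,135),10),("forkbase",(180,490),10)]:
    print(n,np.round(onz(C,t(*a),z),1))
for n,a,b in [("head",(187,77),(630,88)),("tip",(437,240),(490,199)),("hanger",(127,408),(297,62)),("fork",(128,544),(157,93)),("case corner",(348,302),(413,512))]:
    x,e=tri([(C,t(*a)),(S,s(*b))]);print(n,np.round(x,1),np.round(e,1))
E
```

```text
head [639.3 194.3 285. ]
collar [643.3 172.4 280. ]
arm end [631.5 283.  280. ]
hung [634.7 258.  290. ]
tip [534.8  34.9 280. ]
apex [650.9 112.6 280. ]
r1 [605.5  45.4 280. ]
r2 [573.3  40.5 280. ]
forkpost [343.2 230.9 285. ]
hangertopC [429.4 229.5 300. ]
hangbase [419.8 231.9 285. ]
tineL [451.2 239.1 280. ]
tineR [452.4 219.4 280. ]
stand base [641.6 191.5  10. ]
forkbase [344.6 230.4  10. ]
head [637.  193.8 290.6] [1.2 1.2]
tip [536.4  34.9 280.4] [1.6 1.6]
hanger [429.6 230.3 295. ] [0.4 0.4]
fork [341.6 232.7 273.7] [0.2 0.2]
case corner [500.   90.3  50.8] [0. 0.]
```

>>> play_rows([
  [0,0,-0.053,0,0,-0.028,1],
  [0,0,-0.053,0,0,-0.028,1],
  [0,0,-0.053,0,0,-0.028,1],
  [0,0,-0.053,0,0,-0.028,1],
  [0,0,-0.053,0,0,-0.028,1],
  [0,0,0,-0.029,-0.0275,0,1],
  [0,0,0,-0.029,-0.0275,0,1],
  [0,0,0,-0.029,-0.0275,0,1],
  [0,0,0,-0.029,-0.0275,0,1],
  [0,0,0,-0.029,-0.0275,0,1],
  [0,0,0,-0.029,-0.0275,0,1],
  [0,0,0,-0.029,-0.0275,0,1],
  [0,0,0,-0.029,-0.0275,0,1],
  [0,0,0,-0.029,-0.0275,0,1],
  [0,0,0,-0.029,-0.0275,0,1],
  [0,0,0,0,0,0,1],
  [0,0,0,0,0,0,1],
  [0,0,0,0,0,0,1],
])

```text
time_s: 2.95
tool_pos: [426.9, 232.2, 371.5]
orientation: [-0.0, -0.0, 1.0, 0.0]
force: [-0.6, 0.2, 0.5]
width: 85.3
```

```bash
cat >> h.py <<'E'
def st(o):
    Rt=q2R(o['orientation']); print('t',round(o['time_s'],2),'tcp',np.round(o['tool_pos'],1),'psi',round(np.arctan2(-Rt[1,0],-Rt[0,0]),4),'z',np.round(Rt[:,2],4),'F',np.round(o['force'],2),'T',np.round(o['torque'],3),'w',round(o['width'],1),'j',np.round(o['joint_pos'],3))
E
python3 - <<'E'
from h import *
o=arm.get_obs();st(o)
I=vision.read_camera("wrist");cv2.imwrite("pics/w1.png",I[:,:,::-1])
for q in ("hanger_grip","rinse_fork"):
    for r in vision.boxes_of(q,"wrist")[:2]:print(q,r['p'],np.round(r['rect'],1))
E
```

```text
t 2.95 tcp [426.9 232.2 371.5] psi 0.0008 z [-1.e-04  4.e-04 -1.e+00] F [-0.59  0.21  0.51] T [ 0.013 -0.022 -0.034] w 85.3 j [0.36  0.035 0.373 1.909 0.    0.359]
hanger_grip 0.6 [320.6 231.1  48.5  81.8]
rinse_fork 0.32 [344.4 380.7  16.8  82.4]
```

View pics/w1.png

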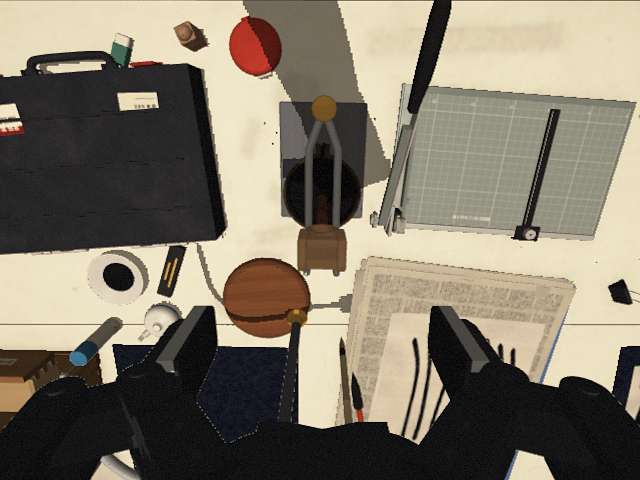

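```bash
python3 - <<'E'
import cv2
I=cv2.imread("pics/w1.png")
cv2.imwrite("pics/w1z.png",cv2.resize(I[85:285,260:400],None,fx=4,fy=3.0*4/3,interpolation=cv2.INTER_CUBIC)[::1][:800])
cv2.imwrite("pics/w1z.png",cv2.resize(I[215:285,280:370],None,fx=8,fy=8,interpolation=cv2.INTER_CUBIC))
cv2.imwrite("pics/w1y.png",cv2.resize(I[90:240,280:370],None,fx=4,fy=4,interpolation=cv2.INTER_CUBIC))
E
```

```text
(no output)
```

View pics/w1z.png

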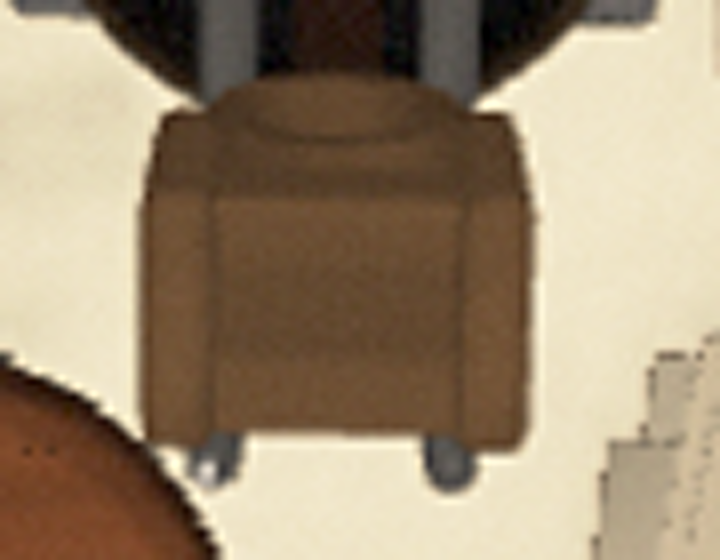

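View pics/w1y.png

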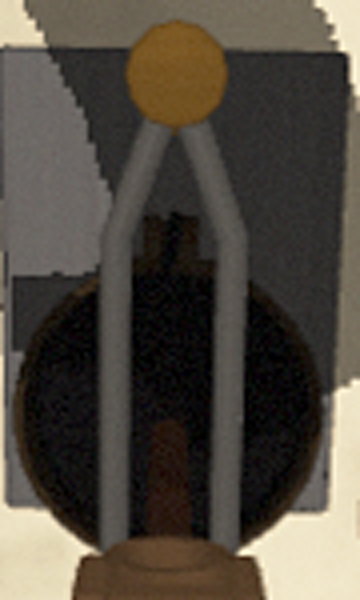

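```bash
python3 - <<'E'
from h import *
C=cam("wrist")
w=lambda x,y:(280+(x+.5)/8-.5,215+(y+.5)/8-.5)
v=lambda x,y:(280+(x+.5)/4-.5,90+(y+.5)/4-.5)
for z in(295,300):
  for n,a in[("bl",(140,448)),("br",(524,450)),("fl",(145,195)),("fr",(535,195))]: print(z,n,np.round(onz(C,w(*a),z),1))
for n,a,z in [("tl",(212,470),283),("tr",(450,472),283)]:print(n,np.round(onz(C,w(*a),z),1))
for n,a,z in [("post",(176,75),285),("tl0",(116,240),280),("tl1",(116,520),280),("tr0",(232,240),280),("tr1",(226,520),280)]:print(n,np.round(onz(C,v(*a),z),1))
E
```

```text
295 bl [441.7 216.8 295. ]
295 br [441.8 247.9 295. ]
295 fl [420.1 217.6 295. ]
295 fr [420.1 248.3 295. ]
300 bl [439.6 217.1 300. ]
300 br [439.7 247.5 300. ]
300 fl [418.5 217.9 300. ]
300 fr [418.4 247.9 300. ]
tl [448.9 222.  283. ]
tr [449.  242.4 283. ]
post [342.3 233.7 285. ]
tl0 [366.5 224.4 280. ]
tl1 [411.6 224.  280. ]
tr0 [366.4 242.5 280. ]
tr1 [411.6 242.2 280. ]
```

>>> play_rows([
  [0,0,0,-0.003,0,0.014,1],
  [0,0,0,0,0,0.015,1],
  [0,0,0,0,0,0.015,1],
  [0,0,0,0,0,0.015,1],
  [0,0,0,0,0,0.015,1],
  [0,0,0,0,0,0.015,1],
  [0,0,0,0,0,0.015,1],
  [0,0,0,0,0,0,1],
  [0,0,0,0,0,0,1],
])

```text
time_s: 4.0
tool_pos: [429.9, 232.2, 267.5]
orientation: [-0.0, -0.001, 1.0, -0.0]
force: [0.4, 0.0, -0.2]
width: 85.1
```

```bash
python3 - <<'E'
from h import *
o=arm.get_obs();st(o)
I=vision.read_camera("wrist");cv2.imwrite("pics/w2.png",I[:,:,::-1])
E
```

```text
t 4.0 tcp [429.9 232.2 267.5] psi 0.0015 z [-2.e-04 -0.e+00 -1.e+00] F [ 0.36  0.03 -0.21] T [-0.024 -0.011 -0.042] w 85.1 j [ 0.358 -0.034  0.089  1.694  0.     0.356]
```

View pics/w2.png

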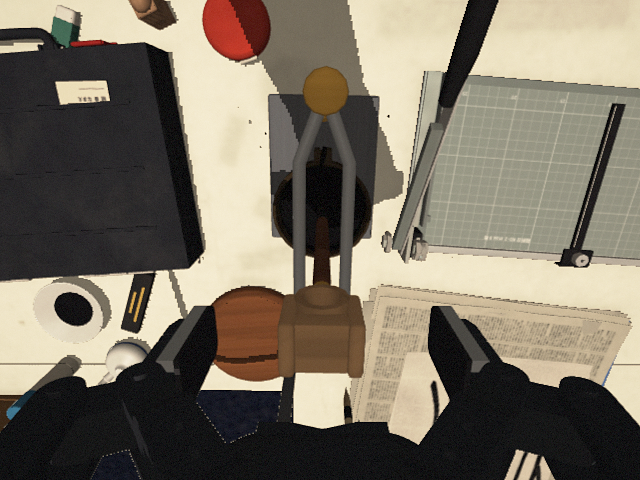

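>>> play_rows([
  [0,0,0,0,0,0,0.0],
  [0,0,0,0,0,0,0.0],
  [0,0,0,0,0,0,-0.2],
  [0,0,0,0,0,0,-0.4],
  [0,0,0,0,0,0,-0.6],
  [0,0,0,0,0,0,-1],
  [0,0,0,0,0,0,-1],
  [0,0,0,0,0,0,-1],
  [0,0,0,0,0,0,-1],
  [0,0,0,0,0,0,-1],
], grip_force=28)

```text
time_s: 5.05
tool_pos: [430.7, 231.8, 267.7]
orientation: [0.0, -0.0, 1.0, 0.0]
force: [0.3, -0.8, 3.3]
width: 30.5
```

```bash
python3 - <<'E'
from h import *
o=arm.get_obs();st(o)
I=vision.read_camera("wrist");cv2.imwrite("pics/w3.png",I[:,:,::-1])
E
```

```text
t 5.05 tcp [430.7 231.8 267.7] psi 0.0002 z [ 9.e-04  2.e-04 -1.e+00] F [ 0.32 -0.83  3.26] T [-0.045 -0.032  0.001] w 30.5 j [ 0.357 -0.034  0.09   1.693 -0.     0.356]
```

View pics/w3.png

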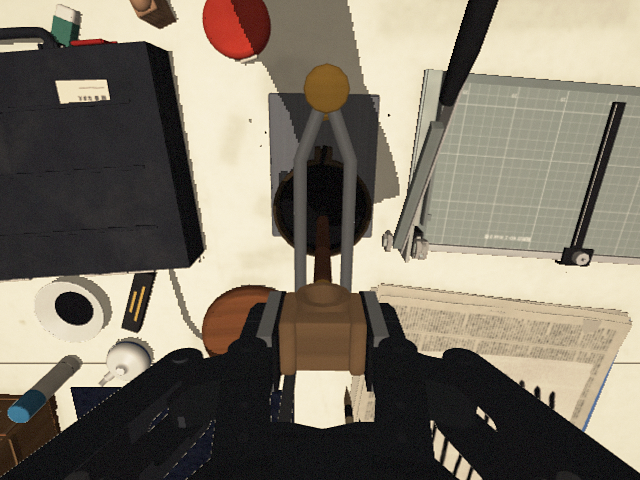

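>>> play_rows([
  [0,0,0,0,0,-0.005,-1],
  [0,0,0,0,0,-0.006,-1],
  [0,0,0,0,0,-0.005,-1],
  [0,0,0,0,0,0,-1],
  [0,0,0,-0.01,0,0,-1],
  [0,0,0,-0.015,0,0,-1],
  [0,0,0,-0.015,0,0,-1],
  [0,0,0,-0.015,0,0,-1],
  [0,0,0,-0.015,0,0,-1],
  [0,0,0,-0.01,0,-0.01,-1],
  [0,0,0,-0.01,-0.016,-0.015,-1],
  [0,0,0,-0.01,-0.016,-0.015,-1],
  [0,0,0,-0.01,-0.016,-0.015,-1],
  [0,0,0,0,-0.016,-0.005,-1],
  [0,0,0,0,-0.016,0,-1],
  [0,0,0,0,-0.016,0,-1],
  [0,0,0,0,0,0,-1],
  [0,0,0,0,0,0,-1],
])

```text
time_s: 6.9
tool_pos: [539.9, 135.5, 342.7]
orientation: [-0.001, 0.0, 1.0, 0.0]
force: [0.1, 0.3, -1.6]
width: 30.7
```

```bash
python3 - <<'E'
from h import *
o=arm.get_obs();st(o)
I=vision.read_camera("wrist");cv2.imwrite("pics/w4.png",I[:,:,::-1])
I=vision.read_camera("top");cv2.imwrite("pics/t4.png",I[:,:,::-1])
for r in vision.boxes_of("post_head","wrist")[:2]:print(r['p'],np.round(r['rect'],1))
E
```

```text
t 6.9 tcp [539.9 135.5 342.7] psi -0.0006 z [-1.3e-03  5.0e-04 -1.0e+00] F [ 0.11  0.28 -1.65] T [ 0.004 -0.028  0.048] w 30.7 j [1.250e-01 2.000e-01 4.930e-01 1.865e+00 1.000e-03 1.260e-01]
0.79 [349.4 301.9 405.8 238.9]
0.21 [480.  331.4 109.6 121.5]
```

View pics/w4.png

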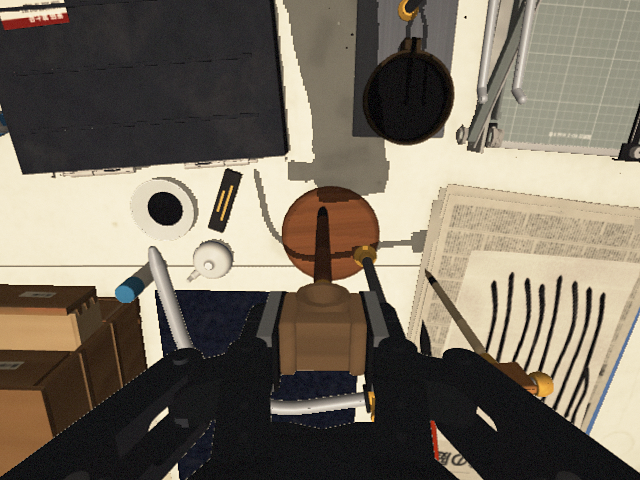

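View pics/t4.png

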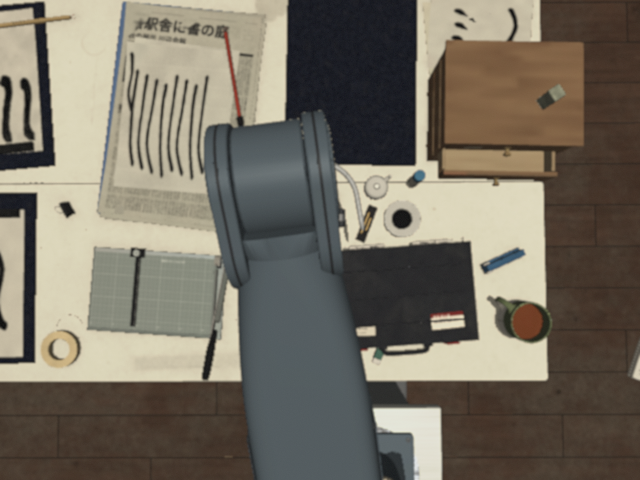

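```bash
python3 - <<'E'
import cv2
I=cv2.imread("pics/w4.png")
cv2.imwrite("pics/w4a.png",cv2.resize(I[240:360,130:210],None,fx=5,fy=5,interpolation=cv2.INTER_CUBIC))
cv2.imwrite("pics/w4b.png",cv2.resize(I[380:430,260:400],None,fx=5.7,fy=5.7,interpolation=cv2.INTER_CUBIC))
E
```

```text
(no output)
```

View pics/w4a.png

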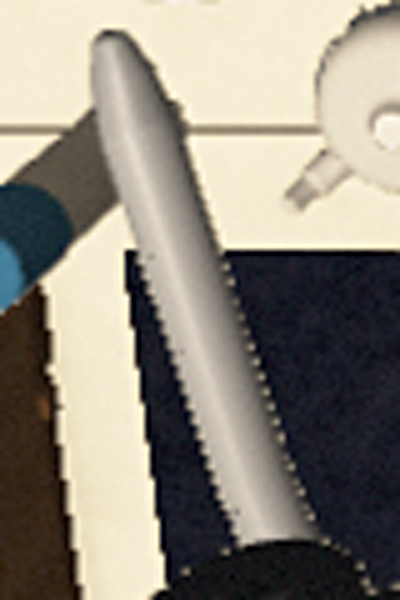

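View pics/w4b.png

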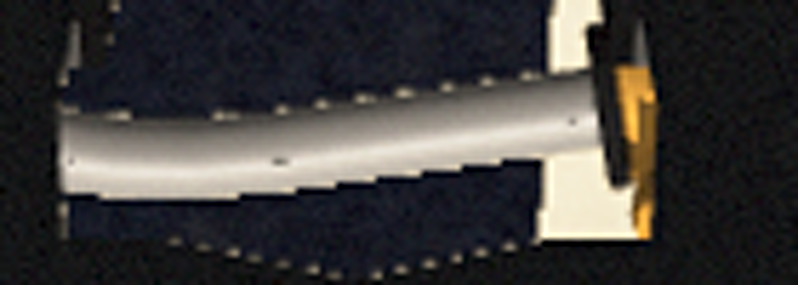

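```bash
cat > fit.py <<'E'
from h import *
from scipy.optimize import least_squares
def curve():
    a=[np.array([0,-s]) for s in np.linspace(0,70,141)]
    th=np.linspace(0,np.pi/2,200)
    a+=[np.array([-70+70*np.cos(t),-70-70*np.sin(t)]) for t in th]
    a+=[np.array([-70-s,-140]) for s in np.linspace(0,61,123)]
    return np.array(a)
CV=curve()
def fit(P,tip=None,face=None,x0=(641,193,.155)):
    def f(p):
        c,s=np.cos(p[2]),np.sin(p[2]);Q=CV@np.array([[c,s],[-s,c]])+p[:2]
        r=[np.min(np.hypot(*(Q-q).T)) for q in P]
        if tip is not None: # along-track
            r+=list(Q[-1]-tip)
        if face is not None:
            q=np.array([[0,-30]])@np.array([[c,s],[-s,c]])+p[:2]; r+=list((q[0]-face))
        return r
    s=least_squares(f,x0,x_scale=[1,1,.01],diff_step=1e-4); return s.x,f(s.x)
E
python3 - <<'E'
from fit import *
i=vision.camera_info("wrist")
from scipy.spatial.transform import Rotation
o=arm.get_obs();C=cam("wrist",o)
a=lambda x,y:(130+(x+.5)/5-.5,240+(y+.5)/5-.5)
b=lambda x,y:(260+(x+.5)/5.7-.5,380+(y+.5)/5.7-.5)
pa=[(163,200),(203,300),(238,400),(272,500)];pb=[(80,153),(200,157),(300,150),(400,136),(500,122)]
for z in (280,):
    P=[onz(C,a(*p),z)[:2] for p in pa]+[onz(C,b(*p),z)[:2] for p in pb]
    T=onz(C,a(110,40),z)[:2];F=onz(C,b(603,112),z)[:2]
    print(np.round(P,1).tolist(),T,F)
    x,r=fit(P,T,F);print(z,np.round(x,3),np.round(r,1))
    x,r=fit(P,T);print(z,np.round(x,3),np.round(r,1))
C=cam("top")
t=lambda x,y:(200+(x+.5)/2.7-.5,140+(y+.5)/2.7-.5)
P=[onz(C,t(*p),280)[:2] for p in [(260,66),(315,60),(360,70),(395,97),(420,133),(428,180)]];T=onz(C,t(437,240),280)[:2]
x,r=fit(P,T);print("top",np.round(x,3),np.round(r,1))
E
```

```text
[[555.2, 38.8], [568.8, 42.0], [582.9, 44.7], [597.6, 47.3], [650.9, 103.2], [651.5, 117.8], [650.5, 129.9], [648.4, 142.1], [646.3, 154.1]] [534.44084058  35.26466447] [644.78544104 166.50287074]
280 [6.38737e+02 1.96379e+02 1.76000e-01] [ 0.5  0.3  0.4  0.4  0.1  0.6  0.1  0.2  0.1 -0.1  0.3 -0.8  0.3]
280 [6.38414e+02 1.96531e+02 1.79000e-01] [ 0.4  0.3  0.4  0.3  0.2  0.4  0.2  0.2  0.2 -0.1  0.2]
top [6.38161e+02 1.94795e+02 1.77000e-01] [ 0.6  0.7  0.6  1.   1.6  0.5 -0.9 -1.1]
```

>>> play_rows([
  [0,0,0,0.012,0,0,-1],
  [0,0,0,0.012,0,0,-1],
  [0,0,0,0.011,-0.005,0,-1],
  [0,0,0,0,-0.02,0,-1],
  [0,0,0,0,-0.02,0,-1],
  [0,0,0,0,-0.02,0,-1],
  [0,0,0,0,-0.02,0,-1],
  [0,0,0,0,-0.02,0,-1],
  [0,0,-0.059,0,0,0.01,-1],
  [0,0,-0.059,0,0,0.015,-1],
  [0,0,-0.059,0,0,0.015,-1],
  [0,0,0,0,0,0.015,-1],
  [0,0,0,0,0,0.015,-1],
  [0,0,0,0,0,0.005,-1],
  [0,0,0,0,0,0,-1],
  [0,0,0,0,0,0,-1],
  [0,0,0,0,0,0,-1],
])

```text
time_s: 8.75
tool_pos: [506.0, 30.9, 269.4]
orientation: [0.001, -0.089, 0.996, -0.0]
force: [0.0, -0.2, -0.9]
width: 30.6
```

```bash
python3 - <<'E'
from h import *
for k in range(2):
  o=arm.get_obs();st(o)
  I=vision.read_camera("wrist")
cv2.imwrite("pics/w5.png",I[:,:,::-1])
C=cam("wrist",o)
J=vision.read_camera("side");cv2.imwrite("pics/s5.png",cv2.resize(J[160:300,220:420,::-1],None,fx=4,fy=4,interpolation=cv2.INTER_CUBIC))
st(arm.get_obs())
E
```

```text
t 8.75 tcp [506.   30.9 269.4] psi 0.1774 z [ 1.8e-03 -1.0e-04 -1.0e+00] F [ 0.01 -0.17 -0.86] T [ 0.026 -0.066  0.047] w 30.6 j [-0.071  0.012  0.139  1.696  0.    -0.249]
t 8.8 tcp [506.   30.8 269.4] psi 0.1774 z [ 1.9e-03 -1.0e-04 -1.0e+00] F [-0.53 -0.3  -1.11] T [ 0.04  -0.005  0.039] w 30.1 j [-0.072  0.012  0.139  1.695  0.    -0.249]
t 8.9 tcp [505.9  30.7 269.1] psi 0.1772 z [ 1.5e-03 -1.0e-04 -1.0e+00] F [ 0.22  0.17 -1.56] T [-0.031 -0.025  0.013] w 30.7 j [-0.072  0.012  0.138  1.695  0.    -0.249]
```

View pics/w5.png

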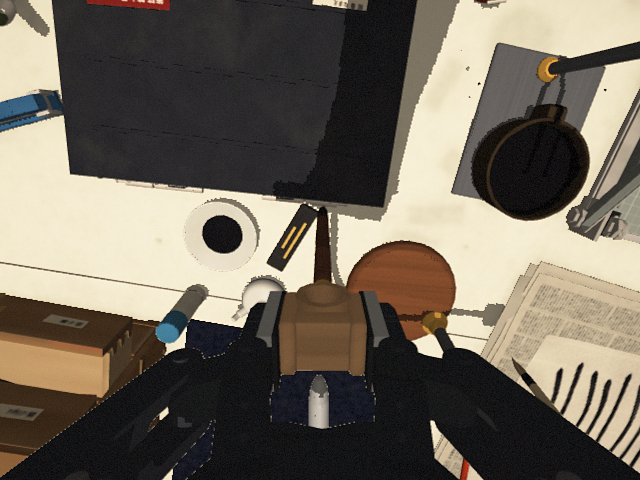

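View pics/s5.png

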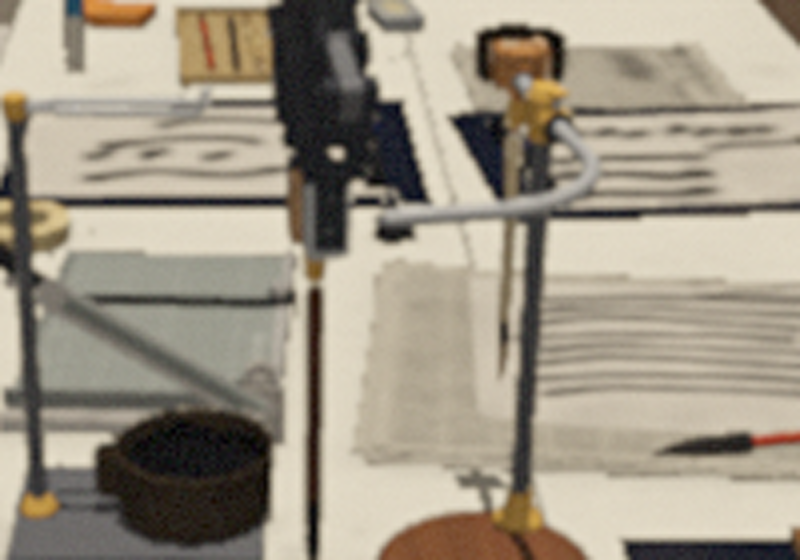

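```bash
python3 - <<'E'
import cv2
I=cv2.imread("pics/w5.png")
cv2.imwrite("pics/w5a.png",cv2.resize(I[280:440,260:390],None,fx=5,fy=3.7*1.0,interpolation=cv2.INTER_CUBIC))
g=cv2.cvtColor(I,cv2.COLOR_BGR2GRAY)
for r in (385,395,405,415,422): print(r,g[r,300:340].tolist())
for r in (330,350,360): print(r,I[r,270:290].tolist()[0:20:1][::1][:0],g[r,268:292].tolist(),g[r,352:378].tolist())
E
```

```text
385 [32, 31, 29, 27, 30, 25, 25, 21, 22, 32, 36, 62, 68, 77, 79, 80, 83, 87, 89, 88, 89, 88, 84, 80, 71, 73, 71, 71, 18, 25, 31, 24, 33, 22, 28, 27, 25, 28, 27, 28]
395 [22, 17, 19, 29, 26, 23, 28, 19, 28, 56, 119, 138, 146, 161, 165, 171, 179, 191, 200, 168, 76, 82, 81, 109, 160, 137, 125, 109, 98, 19, 21, 24, 27, 31, 21, 23, 22, 25, 26, 29]
405 [25, 28, 30, 21, 19, 14, 14, 16, 69, 125, 141, 151, 160, 170, 176, 178, 187, 191, 188, 192, 193, 181, 171, 173, 166, 156, 145, 128, 96, 17, 29, 30, 18, 29, 33, 27, 23, 22, 25, 24]
415 [25, 14, 20, 23, 21, 29, 25, 15, 73, 126, 139, 153, 163, 173, 155, 116, 190, 193, 193, 196, 195, 191, 178, 171, 164, 152, 142, 126, 92, 30, 29, 35, 27, 24, 26, 24, 20, 26, 31, 27]
422 [17, 20, 26, 28, 22, 31, 25, 22, 68, 125, 141, 154, 165, 171, 180, 186, 186, 192, 194, 197, 194, 183, 181, 172, 163, 151, 135, 121, 94, 23, 25, 24, 33, 29, 28, 29, 31, 27, 23, 19]
330 [] [77, 74, 78, 78, 66, 13, 19, 15, 24, 10, 34, 70, 86, 90, 91, 95, 92, 91, 91, 94, 93, 91, 91, 87] [85, 88, 87, 89, 94, 91, 93, 89, 93, 92, 92, 92, 90, 89, 76, 12, 15, 26, 23, 14, 43, 78, 75, 75, 74, 76]
350 [] [20, 21, 11, 14, 27, 18, 17, 30, 18, 11, 15, 44, 91, 89, 90, 92, 94, 92, 93, 97, 93, 90, 92, 90] [88, 92, 92, 94, 97, 92, 94, 96, 94, 92, 91, 90, 86, 76, 10, 16, 21, 24, 27, 23, 23, 24, 19, 19, 20, 23]
360 [] [21, 18, 20, 19, 22, 24, 21, 21, 26, 21, 12, 31, 78, 89, 89, 92, 94, 98, 97, 99, 94, 98, 92, 90] [89, 94, 95, 97, 96, 96, 95, 96, 93, 92, 92, 88, 81, 52, 4, 18, 23, 25, 29, 16, 24, 17, 17, 19, 22, 20]
```

View pics/w5a.png

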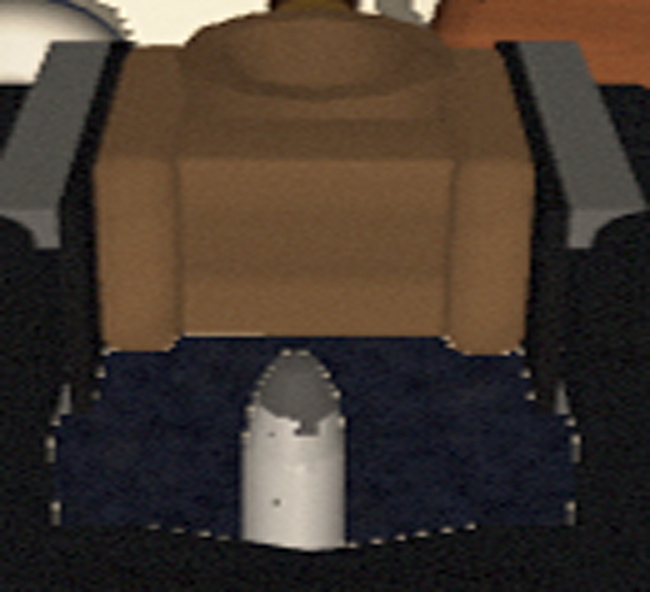

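>>> play_rows([
  [0,0,0,0,-0.0017,0.0018,-1],
  [0,0,0,-0.003,0,0,-1],
  [0,0,0,-0.003,0,0,-1],
  [0,0,0,-0.003,0,0,-1],
  [0,0,0,-0.003,0,0,-1],
  [0,0,0,-0.003,0,0,-1],
  [0,0,0,-0.003,0,0,-1],
  [0,0,0,-0.002,0,0,-1],
  [0,0,0,0,0,0,-1],
  [0,0,0,0,0,0,-1],
])

```text
time_s: 9.9
tool_pos: [525.5, 32.6, 266.5]
orientation: [-0.0, -0.089, 0.996, -0.0]
force: [0.0, 0.4, -0.1]
width: 30.7
```

```bash
python3 - <<'E'
from h import *
st(arm.get_obs())
I=vision.read_camera("wrist");cv2.imwrite("pics/w6a.png",cv2.resize(I[280:440,260:390,::-1],None,fx=5,fy=3.7*1.0,interpolation=cv2.INTER_CUBIC))
J=vision.read_camera("side");cv2.imwrite("pics/s6.png",cv2.resize(J[180:250,270:370,::-1],None,fx=8,fy=8,interpolation=cv2.INTER_CUBIC))
st(arm.get_obs())
g=cv2.cvtColor(I,cv2.COLOR_RGB2GRAY)
for r in (400,410,420): print(r,g[r,300:340].tolist())
for r in (350,360): print(r,g[r,268:292].tolist(),g[r,352:378].tolist())
E
```

```text
t 9.9 tcp [525.5  32.6 266.5] psi 0.1772 z [-2.e-04 -1.e-04 -1.e+00] F [ 0.03  0.43 -0.09] T [-0.038 -0.013 -0.051] w 30.7 j [-0.065  0.064  0.186  1.693 -0.    -0.243]
t 10.0 tcp [525.4  32.6 266.5] psi 0.1772 z [-1.e-04 -0.e+00 -1.e+00] F [-0.06  0.73 -1.38] T [0.02  0.007 0.006] w 30.8 j [-0.065  0.064  0.186  1.693 -0.    -0.243]
400 [27, 24, 21, 24, 28, 21, 25, 23, 25, 14, 14, 61, 121, 129, 90, 75, 82, 84, 84, 87, 89, 88, 93, 91, 90, 89, 90, 83, 81, 79, 75, 75, 70, 10, 22, 22, 30, 30, 32, 30]
410 [23, 20, 24, 23, 28, 27, 33, 31, 34, 27, 26, 64, 123, 136, 150, 165, 171, 175, 182, 186, 192, 194, 198, 196, 192, 185, 178, 170, 162, 148, 133, 125, 117, 19, 23, 26, 21, 21, 22, 22]
420 [30, 29, 24, 25, 34, 28, 26, 28, 23, 27, 22, 64, 120, 139, 150, 164, 172, 177, 180, 186, 193, 194, 197, 195, 189, 183, 175, 170, 157, 146, 131, 104, 29, 25, 31, 28, 25, 30, 26, 24]
350 [12, 20, 23, 22, 24, 24, 24, 24, 22, 13, 11, 47, 87, 89, 90, 94, 94, 94, 93, 94, 95, 94, 91, 91] [89, 89, 92, 95, 98, 95, 92, 92, 91, 92, 90, 87, 87, 75, 6, 17, 17, 29, 30, 24, 27, 17, 21, 16, 19, 25]
360 [17, 23, 26, 17, 21, 18, 22, 23, 15, 22, 16, 33, 72, 89, 92, 93, 95, 97, 93, 93, 97, 92, 94, 90] [86, 91, 94, 96, 95, 97, 91, 97, 96, 95, 91, 92, 76, 33, 15, 15, 19, 31, 22, 26, 26, 18, 17, 13, 23, 26]
```

View pics/w6a.png

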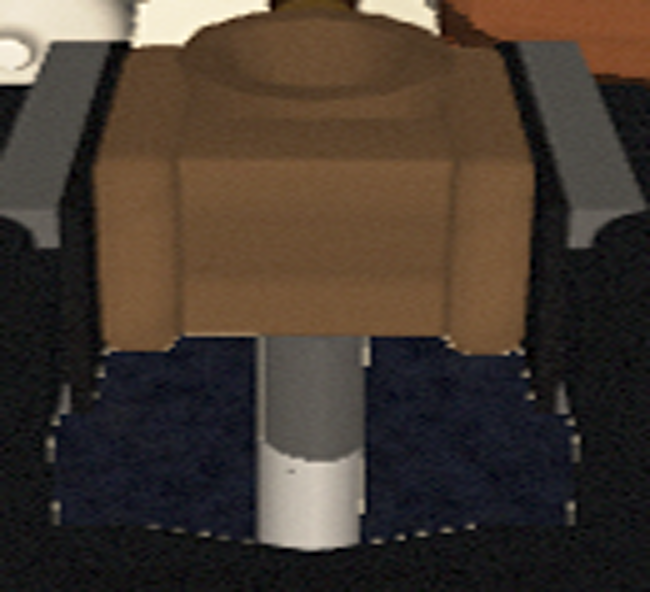

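View pics/s6.png

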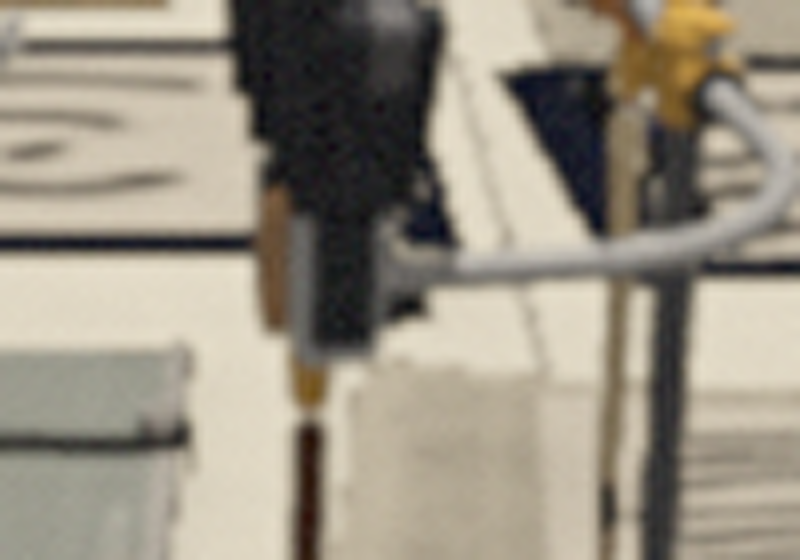

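>>> play_rows([
  [0,0,0,-0.002,0,-0.0006,-1],
  [0,0,0,-0.0025,0,0,-1],
  [0,0,0,-0.0025,0,0,-1],
  [0,0,0,-0.0025,0,0,-1],
  [0,0,0,-0.0025,0,0,-1],
  [0,0,0,-0.0025,0,0,-1],
  [0,0,0,-0.0025,0,0,-1],
  [0,0,0,0,0,0,-1],
])

```text
time_s: 10.8
tool_pos: [542.9, 35.7, 267.4]
orientation: [0.001, -0.089, 0.996, -0.0]
force: [0.2, 0.0, 0.6]
width: 30.5
```

```bash
cat > look.py <<'E'
from h import *
import sys
st(arm.get_obs())
I=vision.read_camera("wrist");cv2.imwrite(f"pics/{sys.argv[1]}.png",I[:,:,::-1])
st(arm.get_obs())
g=cv2.cvtColor(I,cv2.COLOR_RGB2GRAY).astype(float)
for r in (395,405,415,422):
    b=g[r,285:360]>52; k=np.where(b)[0]+285
    print(r,k.min() if len(k) else None,k.max() if len(k) else None)
E
python3 look.py w7
```

```text
t 10.8 tcp [542.9  35.7 267.4] psi 0.1773 z [ 1.2e-03  1.0e-04 -1.0e+00] F [0.24 0.01 0.55] T [-0.055 -0.122  0.003] w 30.5 j [-0.058  0.11   0.237  1.697  0.    -0.235]
t 10.85 tcp [542.9  35.7 267.4] psi 0.1772 z [ 1.4e-03  2.0e-04 -1.0e+00] F [1.39 0.47 0.44] T [ 0.03  -0.18   0.016] w 30.7 j [-0.058  0.109  0.236  1.697  0.    -0.235]
395 311 332
405 311 331
415 311 331
422 290 354
```

>>> play_rows([
  [0,0,0.003,-0.0025,-0.0003,-0.0004,-1],
  [0,0,0,-0.0025,0,0,-1],
  [0,0,0,-0.0025,0,0,-1],
  [0,0,0,-0.0025,0,0,-1],
  [0,0,0,-0.0025,0,0,-1],
  [0,0,0,-0.0025,0,0,-1],
  [0,0,0,-0.0025,0,0,-1],
  [0,0,0,-0.0025,0,0,-1],
  [0,0,0,0,0,0,-1],
])

```text
time_s: 11.75
tool_pos: [562.5, 38.9, 267.5]
orientation: [0.0, -0.087, 0.996, 0.0]
force: [-0.4, -0.2, -0.5]
width: 30.5
```

```bash
python3 look.py w8
```

```text
t 11.75 tcp [562.5  38.9 267.5] psi 0.1743 z [ 7.e-04  1.e-04 -1.e+00] F [-0.42 -0.19 -0.54] T [ 0.016 -0.047  0.037] w 30.5 j [-0.05   0.163  0.296  1.703  0.    -0.224]
t 11.8 tcp [562.4  38.9 267.5] psi 0.1743 z [ 6.e-04  2.e-04 -1.e+00] F [ 0.13 -0.45 -0.28] T [ 0.026 -0.089  0.026] w 30.7 j [-0.05   0.163  0.296  1.703  0.    -0.224]
395 312 333
405 313 334
415 315 336
422 290 354
```

```bash
cat > rail.py <<'E'
from h import *
import sys
o=arm.get_obs();st(o)
I=vision.read_camera("wrist");cv2.imwrite(f"pics/{sys.argv[1]}.png",I[:,:,::-1])
st(arm.get_obs())
i=vision.camera_info("wrist");H=i['hand_eye'];f=240/np.tan(np.radians(i['vfov'])/2)
hsv=cv2.cvtColor(I,cv2.COLOR_RGB2HSV).astype(int)
g=cv2.cvtColor(I,cv2.COLOR_RGB2GRAY).astype(float)
m=((g>48)&(hsv[:,:,1]<70)).astype(np.uint8)
U=[];Y=[]
for r in range(378,424,3):
    row=m[r,272:374]; n,lab,stt,_=cv2.connectedComponentsWithStats(row[None,:].astype(np.uint8))
    best=None
    for k in range(1,n):
        if 15<=stt[k,2]<=32: best=stt[k]
    if best is None: continue
    c=272+best[0]+(best[2]-1)/2
    d=H[:3,:3]@np.array([(c-i['cx'])/f,-(r-i['cy'])/f,-1]);p=H[:3,3];P=p+d*(-12.5-p[2])/d[2]
    U.append(-P[0]);Y.append(P[1]-.45); print(r,c,best[2],'u',round(U[-1],1),'y',round(Y[-1],2))
np.save('uy.npy',np.c_[U,Y])
E
python3 rail.py w9
```

```text
t 11.8 tcp [562.4  38.9 267.5] psi 0.1743 z [ 6.e-04  2.e-04 -1.e+00] F [ 0.13 -0.45 -0.28] T [ 0.026 -0.089  0.026] w 30.7 j [-0.05   0.163  0.296  1.703  0.    -0.224]
t 11.85 tcp [562.4  38.9 267.5] psi 0.1743 z [ 6.e-04  1.e-04 -1.e+00] F [ 0.44 -0.41  0.58] T [ 0.094 -0.075 -0.027] w 30.8 j [-0.05   0.163  0.296  1.703  0.    -0.224]
378 321.5 22 u 26.4 y -0.44
381 321.5 22 u 27.9 y -0.44
384 321.5 22 u 29.5 y -0.44
387 321.5 22 u 31.0 y -0.44
390 323.0 21 u 32.6 y 0.2
393 323.0 21 u 34.2 y 0.21
396 322.5 22 u 35.8 y -0.01
399 322.5 22 u 37.4 y -0.01
402 323.0 21 u 39.0 y 0.21
405 323.5 22 u 40.6 y 0.43
408 324.0 23 u 42.2 y 0.65
411 324.5 22 u 43.8 y 0.88
414 325.5 22 u 45.5 y 1.32
417 326.5 22 u 47.1 y 1.77
420 327.0 23 u 48.8 y 2.0
423 328.0 23 u 50.5 y 2.45
```

View pics/w9.png

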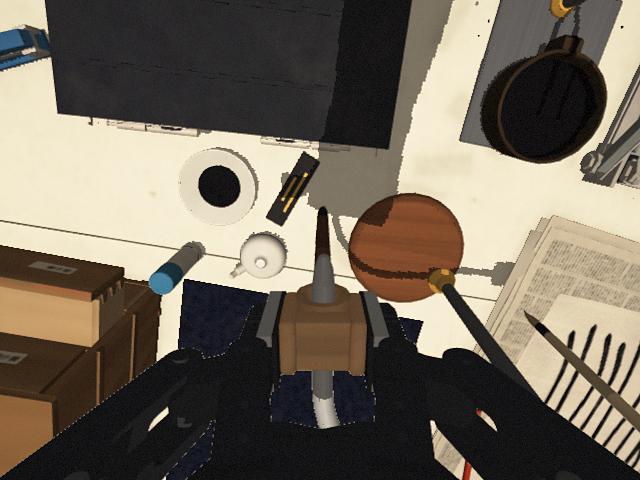

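>>> play_rows([
  [0,0,0,-0.0025,0,0,-1],
  [0,0,0,-0.0025,0,0,-1],
  [0,0,0,-0.0025,0,0,-1],
  [0,0,0,-0.0025,0,0,-1],
  [0,0,0,-0.0025,0,0,-1],
  [0,0,0,-0.0025,0,0,-1],
  [0,0,0,-0.0025,0,0,-1],
  [0,0,0,-0.0025,0,0,-1],
  [0,0,0,-0.0025,0,0,-1],
  [0,0,0,-0.0025,0,0,-1],
  [0,0,0,0,0,0,-1],
])

```text
time_s: 12.95
tool_pos: [587.1, 43.2, 267.5]
orientation: [0.0, -0.087, 0.996, 0.0]
force: [0.5, 0.7, -0.6]
width: 30.5
```

```bash
python3 rail.py w10
```

```text
t 12.95 tcp [587.1  43.2 267.5] psi 0.1742 z [ 7.e-04  1.e-04 -1.e+00] F [ 0.47  0.75 -0.61] T [-0.001 -0.045  0.009] w 30.5 j [-0.041  0.232  0.375  1.714  0.    -0.215]
t 13.0 tcp [587.   43.2 267.5] psi 0.1743 z [ 6.e-04  1.e-04 -1.e+00] F [ 0.78 -0.06 -0.34] T [ 0.012 -0.092  0.016] w 30.6 j [-0.041  0.231  0.375  1.714  0.    -0.215]
378 330.0 23 u 26.4 y 3.18
381 331.0 23 u 27.9 y 3.62
384 331.5 24 u 29.5 y 3.84
387 333.5 24 u 31.0 y 4.71
390 334.0 25 u 32.6 y 4.94
393 336.0 23 u 34.2 y 5.82
396 337.5 26 u 35.8 y 6.49
399 339.5 26 u 37.4 y 7.38
402 340.5 26 u 39.0 y 7.84
405 343.0 27 u 40.6 y 8.96
408 345.5 28 u 42.2 y 10.09
411 347.0 27 u 43.8 y 10.78
414 349.5 28 u 45.5 y 11.92
417 352.0 29 u 47.1 y 13.07
420 355.0 29 u 48.8 y 14.44
```

>>> play_rows([
  [0,0,0,-0.003,0,0,-1],
  [0,0,0,-0.003,0,0,-1],
  [0,0,-0.04,-0.0028,6e-05,0,-1],
  [0,0,-0.04,-0.0028,6e-05,0,-1],
  [0,0,-0.04,-0.0028,6e-05,0,-1],
  [0,0,-0.04,-0.0028,6e-05,0,-1],
  [0,0,-0.04,-0.0028,6e-05,0,-1],
  [0,0,-0.04,-0.0028,6e-05,0,-1],
  [0,0,-0.04,-0.0028,6e-05,0,-1],
  [0,0,-0.04,-0.0028,6e-05,0,-1],
  [0,0,0,0,0,0,-1],
])

```text
time_s: 14.1
tool_pos: [614.0, 51.6, 267.5]
orientation: [0.0, -0.245, 0.97, -0.0]
force: [0.6, 0.1, -1.0]
width: 30.6
```

```bash
python3 rail.py w11
```

```text
t 14.1 tcp [614.   51.6 267.5] psi 0.4942 z [ 5.e-04  0.e+00 -1.e+00] F [ 0.65  0.13 -1.04] T [ 0.023 -0.135 -0.004] w 30.6 j [-0.025  0.31   0.47   1.73   0.    -0.519]
t 14.15 tcp [614.   51.6 267.5] psi 0.4935 z [ 7.e-04  1.e-04 -1.e+00] F [ 0.98  0.21 -0.46] T [ 0.039 -0.162 -0.011] w 30.3 j [-0.025  0.31   0.47   1.73   0.    -0.519]
```

View pics/w11.png

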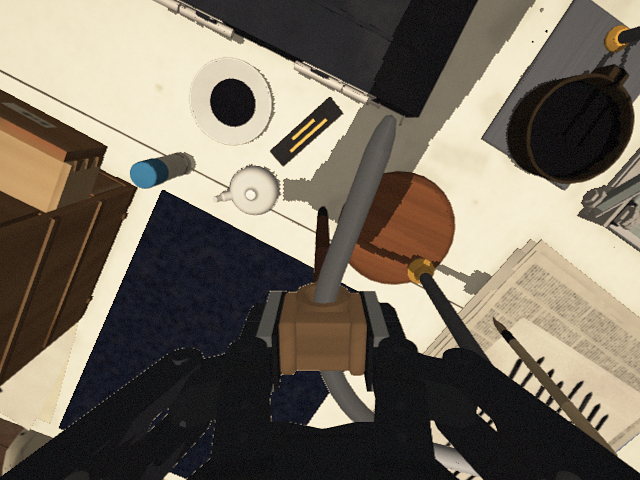

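```bash
cat > rear.py <<'E'
import sys
from fit import *
# fit rail pose in tool frame from clicked centreline points (pixels) ; z plane -12.5
def tool(pts):
    i=vision.camera_info("wrist");H=i['hand_eye'];f=240/np.tan(np.radians(i['vfov'])/2);out=[]
    for c,r in pts:
        d=H[:3,:3]@np.array([(c-i['cx'])/f,-(r-i['cy'])/f,-1]);p=H[:3,3];P=p+d*(-12.5-p[2])/d[2]
        out.append((-P[0],P[1]-.45))   # u forward, y left
    return np.array(out)
E
python3 - <<'E'
import cv2
I=cv2.imread("pics/w11.png")
cv2.imwrite("pics/w11a.png",cv2.resize(I[100:310,290:410],None,fx=2.8,fy=2.8,interpolation=cv2.INTER_CUBIC))
cv2.imwrite("pics/w11b.png",cv2.resize(I[365:425,300:400],None,fx=7,fy=7,interpolation=cv2.INTER_CUBIC))
E
```

```text
(no output)
```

View pics/w11a.png

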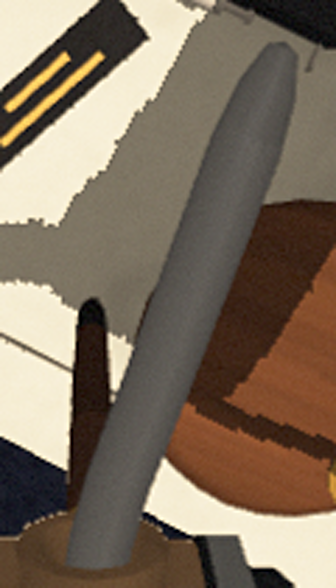

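View pics/w11b.png

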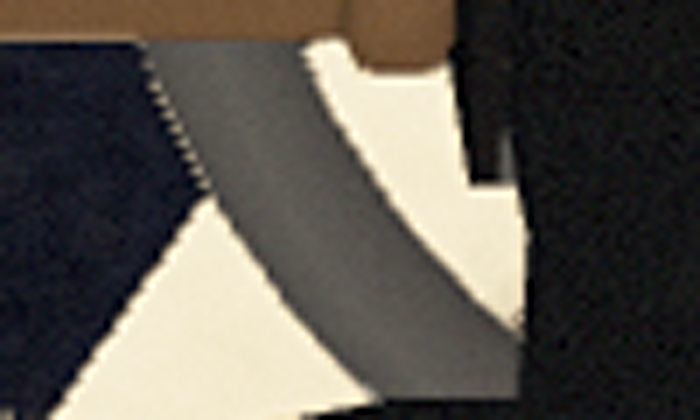

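```bash
cat >> rear.py <<'E'
def ana(pts,tip,psi,tcp,fixsw=None):
    P=tool(pts);T=tool([tip])[0]
    c,s=np.cos(psi),np.sin(psi);d=np.array([638.5,195])-tcp[:2];g=[c*d[0]+s*d[1],-s*d[0]+c*d[1],.175-psi]
    x,r=fit(P,T,None,g)
    c,s=np.cos(x[2]),np.sin(x[2]);Q=CV@np.array([[c,s],[-s,c]])+x[:2]
    k=np.argmin(np.hypot(*Q.T)); t=Q[k-1]-Q[k+1]  # toward post
    ang=np.arctan2(t[1],t[0]); n=np.array([-np.sin(ang),np.cos(ang)])
    L=np.r_[0,np.cumsum(np.hypot(*np.diff(CV,axis=0).T))]
    print('pose',np.round(x,3),'swing',round(x[2]+psi,4),'resid',np.round(r,1)); print('rail lateral (tool y) at TCP',round(float(Q[k]@n),2),'heading err',round(ang,4),'s from post',round(L[k],1),'to bend end',round(L[k]-70,1),'to stop',round(L[k]-42,1))
E
python3 - <<'E'
from rear import *
a=lambda x,y:(290+(x+.5)/2.8-.5,100+(y+.5)/2.8-.5)
b=lambda x,y:(300+(x+.5)/7-.5,365+(y+.5)/7-.5)
pts=[a(245,150),a(211,250),a(174,350),a(140,450),b(228,50),b(299,190),b(350,260),b(412,330)]
ana(pts,a(283,48),.494,[614,51.6])
E
```

```text
pose [ 89.074 115.221  -0.316] swing 0.1778 resid [0.2 0.1 0.1 0.4 0.3 0.2 0.  0.1 0.2 0.1]
rail lateral (tool y) at TCP 0.46 heading err -0.0083 s from post 158.4 to bend end 88.4 to stop 116.4
```

>>> play_rows([
  [0,0,-0.032,-0.0028,0.00036,0,-1],
  [0,0,-0.04,-0.0028,6e-05,0,-1],
  [0,0,-0.04,-0.0028,6e-05,0,-1],
  [0,0,-0.04,-0.0028,6e-05,0,-1],
  [0,0,-0.04,-0.0028,6e-05,0,-1],
  [0,0,-0.04,-0.0028,6e-05,0,-1],
  [0,0,-0.04,-0.0028,6e-05,0,-1],
  [0,0,-0.04,-0.0028,6e-05,0,-1],
  [0,0,-0.04,-0.0028,6e-05,0,-1],
  [0,0,-0.04,-0.0028,6e-05,0,-1],
  [0,0,0,0,0,0,-1],
])

```text
time_s: 15.25
tool_pos: [635.2, 69.6, 267.5]
orientation: [0.0, -0.429, 0.903, -0.0]
force: [-0.5, -0.0, -0.4]
width: 30.6
```

```bash
python3 rail.py w12; python3 - <<'E'
import cv2
I=cv2.imread("pics/w12.png")
cv2.imwrite("pics/w12a.png",cv2.resize(I[100:310,290:530],None,fx=2.8,fy=2.8,interpolation=cv2.INTER_CUBIC))
cv2.imwrite("pics/w12b.png",cv2.resize(I[365:425,300:400],None,fx=7,fy=7,interpolation=cv2.INTER_CUBIC))
E
```

```text
t 15.25 tcp [635.2  69.6 267.5] psi 0.8869 z [ 3.e-04  0.e+00 -1.e+00] F [-0.49 -0.01 -0.36] T [-0.042 -0.075 -0.027] w 30.6 j [ 0.004  0.378  0.557  1.749  0.    -0.883]
t 15.3 tcp [635.2  69.6 267.5] psi 0.886 z [ 4.e-04  1.e-04 -1.e+00] F [ 0.78 -1.26 -0.18] T [ 0.058 -0.096  0.021] w 30.6 j [ 0.004  0.378  0.556  1.749  0.    -0.882]
384 293.5 30 u 29.6 y -12.69
390 287.5 20 u 32.7 y -15.36
396 279.0 15 u 35.9 y -19.13
```

View pics/w12a.png

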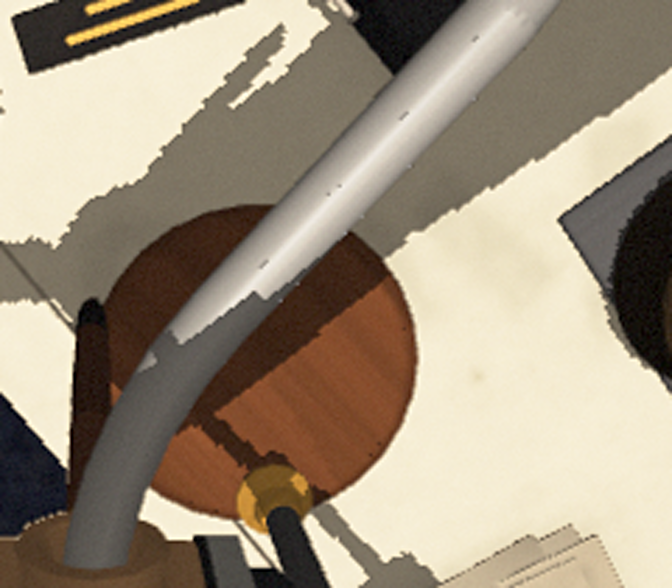

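View pics/w12b.png

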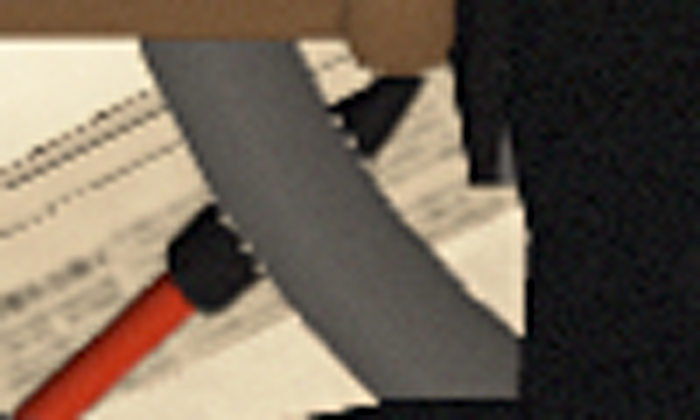

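```bash
python3 - <<'E'
import cv2
I=cv2.imread("pics/w12.png")
cv2.imwrite("pics/w12c.png",cv2.resize(I[50:150,430:560],None,fx=5,fy=5,interpolation=cv2.INTER_CUBIC))
E
```

```text
(no output)
```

View pics/w12c.png

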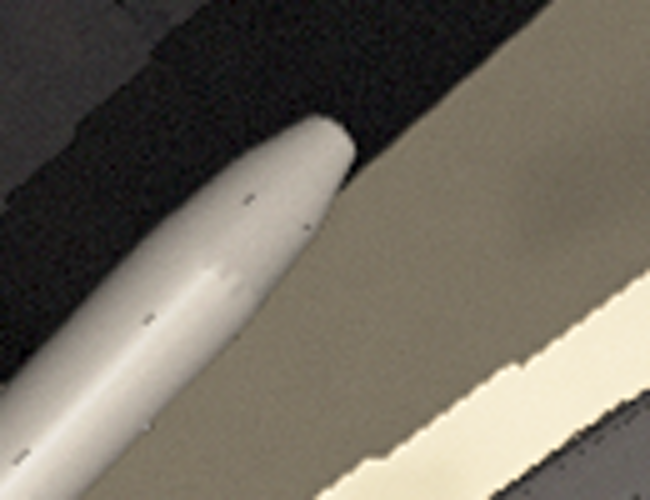

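```bash
python3 - <<'E'
from rear import *
a=lambda x,y:(290+(x+.5)/2.8-.5,100+(y+.5)/2.8-.5)
b=lambda x,y:(300+(x+.5)/7-.5,365+(y+.5)/7-.5)
c=lambda x,y:(430+(x+.5)/5-.5,50+(y+.5)/5-.5)
f=[b(223.5,50),b(295,190),b(349,260),b(412,330)]
pts=[a(338.5,184.7),a(461.7,53)]+f
ana(pts,c(340,132),.886,[635.2,69.6])
ana(pts+[a(98,552)],c(340,132),.886,[635.2,69.6])
E
```

```text
pose [98.586 76.888 -0.711] swing 0.175 resid [ 0.5  0.3  0.2  0.2  0.1  0.3 -0.2 -0.5]
rail lateral (tool y) at TCP -0.47 heading err -0.0006 s from post 130.2 to bend end 60.2 to stop 88.2
pose [98.576 76.893 -0.711] swing 0.175 resid [ 0.5  0.3  0.2  0.2  0.1  0.3  0.1 -0.2 -0.5]
rail lateral (tool y) at TCP -0.46 heading err -0.0006 s from post 130.2 to bend end 60.2 to stop 88.2
```

>>> play_rows([
  [0,0,-0.04,-0.0028,-5e-05,0,-1],
  [0,0,-0.04,-0.0028,6e-05,0,-1],
  [0,0,-0.04,-0.0028,6e-05,0,-1],
  [0,0,-0.04,-0.0028,6e-05,0,-1],
  [0,0,-0.04,-0.0028,6e-05,0,-1],
  [0,0,-0.04,-0.0028,6e-05,0,-1],
  [0,0,-0.04,-0.0028,6e-05,0,-1],
  [0,0,-0.04,-0.0028,6e-05,0,-1],
  [0,0,-0.04,-0.0028,6e-05,0,-1],
  [0,0,-0.04,-0.0028,6e-05,0,-1],
  [0,0,0,0,0,0,-1],
])

```text
time_s: 16.4
tool_pos: [648.0, 94.2, 267.5]
orientation: [0.0, -0.6, 0.8, -0.0]
force: [1.2, 0.0, -0.4]
width: 30.7
```

```bash
python3 rail.py w13; python3 - <<'E'
import cv2
I=cv2.imread("pics/w13.png")
cv2.imwrite("pics/w13b.png",cv2.resize(I[365:425,300:400],None,fx=7,fy=7,interpolation=cv2.INTER_CUBIC))
E
```

```text
t 16.4 tcp [648.   94.2 267.5] psi 1.2859 z [ 1.e-04  1.e-04 -1.e+00] F [ 1.15  0.04 -0.42] T [0.066 0.013 0.005] w 30.7 j [ 0.042  0.428  0.622  1.764  0.    -1.244]
t 16.45 tcp [648.   94.2 267.5] psi 1.2853 z [ 2.e-04  3.e-04 -1.e+00] F [ 0.96  0.64 -0.09] T [ 0.05  -0.047  0.   ] w 30.7 j [ 0.042  0.428  0.622  1.764  0.    -1.243]
420 359.5 28 u 48.9 y 16.04
```

View pics/w13.png

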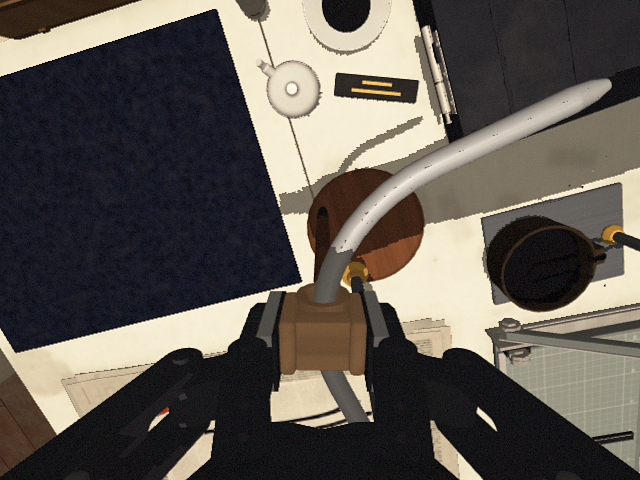

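View pics/w13b.png

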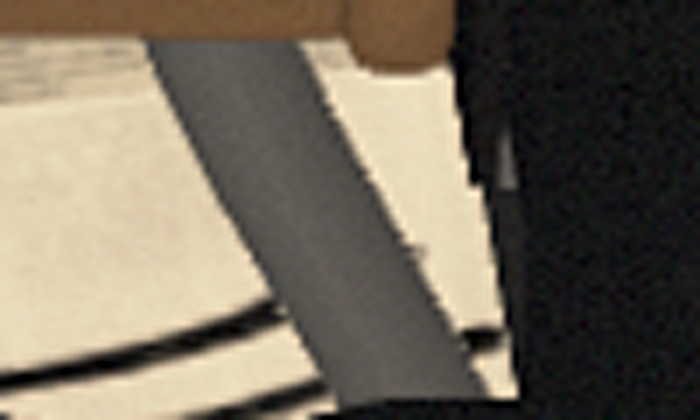

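```bash
python3 - <<'E'
import cv2
I=cv2.imread("pics/w13.png")
cv2.imwrite("pics/w13c.png",cv2.resize(I[70:310,300:620],None,fx=2.5,fy=2.5,interpolation=cv2.INTER_CUBIC))
E
```

```text
(no output)
```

View pics/w13c.png

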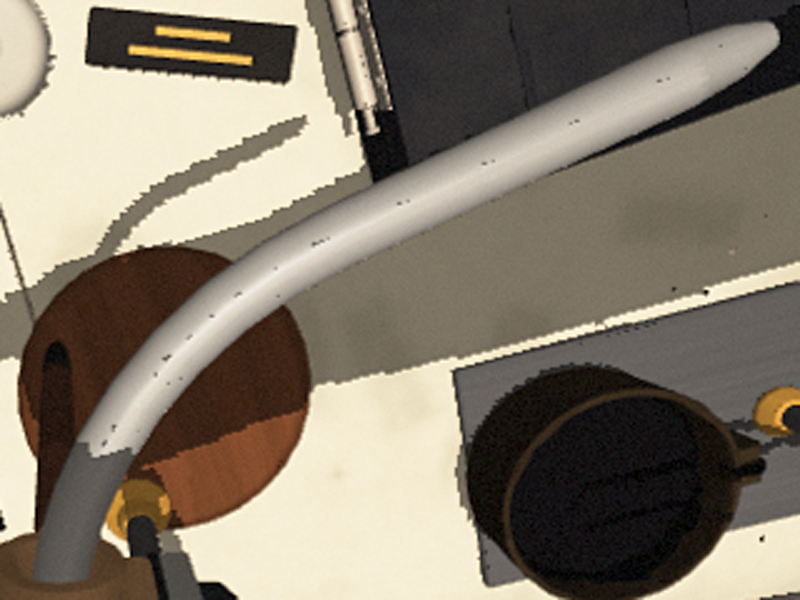

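```bash
python3 - <<'E'
from rear import *
a=lambda x,y:(300+(x+.5)/2.5-.5,70+(y+.5)/2.5-.5)
b=lambda x,y:(300+(x+.5)/7-.5,365+(y+.5)/7-.5)
f=[b(225,50),b(295,190),b(335.5,260),b(376,330),b(411,390)]
ana([a(600,116),a(450,181),a(245,288),a(118,424)]+f,a(773,37),1.2855,[648,94.2])
E
```

```text
pose [93.293 36.832 -1.12 ] swing 0.1659 resid [ 0.2  0.5  0.5  0.3  0.2  0.2  0.1  0.1  0.1 -0.5  0. ]
rail lateral (tool y) at TCP -0.69 heading err 0.0013 s from post 101.5 to bend end 31.5 to stop 59.5
```

>>> play_rows([
  [0,0,-0.04,-0.0028,-0.0003,0,-1],
  [0,0,-0.04,-0.0028,6e-05,0,-1],
  [0,0,-0.04,-0.0028,6e-05,0,-1],
  [0,0,-0.04,-0.0028,6e-05,0,-1],
  [0,0,-0.04,-0.0028,6e-05,0,-1],
  [0,0,-0.04,-0.0028,6e-05,0,-1],
  [0,0,-0.04,-0.0028,6e-05,0,-1],
  [0,0,-0.04,-0.0028,6e-05,0,-1],
  [0,0,-0.04,-0.0028,6e-05,0,-1],
  [0,0,-0.04,-0.0028,6e-05,0,-1],
  [0,0,0,0,0,0,-1],
])

```text
time_s: 17.55
tool_pos: [650.4, 121.8, 267.5]
orientation: [0.0, 0.746, -0.665, -0.0]
force: [-1.0, 0.2, 0.3]
width: 30.6
```

```bash
python3 rail.py w14; python3 - <<'E'
import cv2
I=cv2.imread("pics/w14.png")
cv2.imwrite("pics/w14b.png",cv2.resize(I[365:425,300:400],None,fx=7,fy=7,interpolation=cv2.INTER_CUBIC))
E
```

```text
t 17.55 tcp [650.4 121.8 267.5] psi 1.6854 z [-2.e-04  2.e-04 -1.e+00] F [-0.98  0.21  0.27] T [0.027 0.077 0.001] w 30.6 j [ 0.084  0.451  0.652  1.772  0.    -1.602]
t 17.6 tcp [650.4 121.7 267.5] psi 1.6848 z [-3.e-04  3.e-04 -1.e+00] F [-0.82  0.56  0.08] T [0.012 0.128 0.04 ] w 30.3 j [ 0.084  0.451  0.652  1.772  0.    -1.601]
378 351.5 26 u 26.4 y 11.79
381 352.5 26 u 28.0 y 12.25
384 352.0 27 u 29.5 y 12.08
387 353.0 27 u 31.1 y 12.55
390 353.0 27 u 32.7 y 12.59
399 357.5 32 u 37.4 y 14.67
402 358.5 30 u 39.0 y 15.15
405 359.5 28 u 40.6 y 15.64
408 360.0 27 u 42.3 y 15.91
411 361.0 25 u 43.9 y 16.41
414 361.5 24 u 45.5 y 16.68
417 362.0 23 u 47.2 y 16.96
420 362.0 23 u 48.9 y 17.02
```

View pics/w14.png

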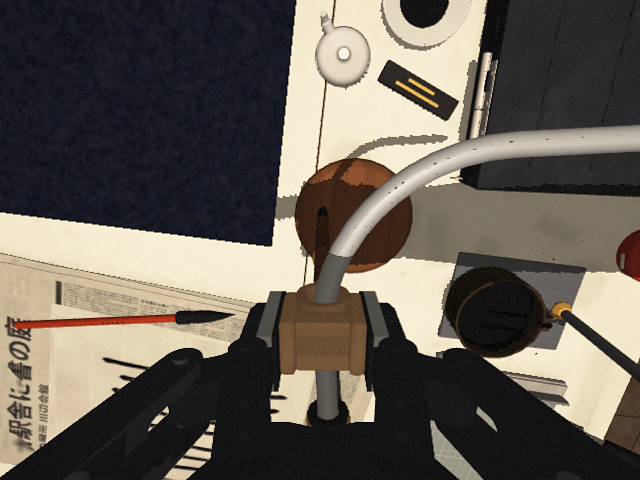

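View pics/w14b.png

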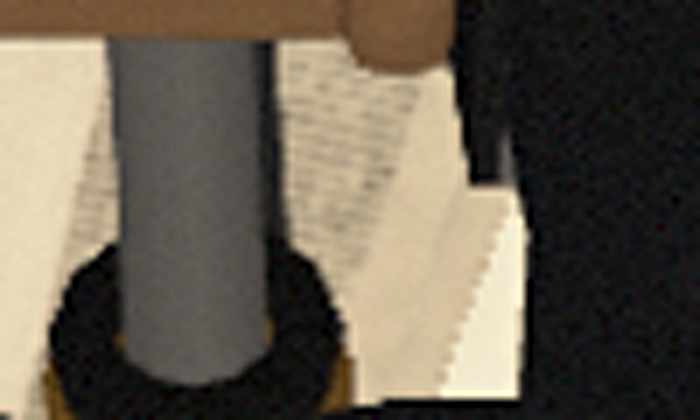

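```bash
python3 - <<'E'
from rear import *
b=lambda x,y:(300+(x+.5)/7-.5,365+(y+.5)/7-.5)
print(np.round(tool([b(183,50),b(190,150),b(195,250),b(196.5,330),b(196,375)]),2))
I=cv2.imread("pics/w14.png")
cv2.imwrite("pics/w14c.png",cv2.resize(I[110:310,300:640],None,fx=2.35,fy=2.35,interpolation=cv2.INTER_CUBIC))
E
```

```text
[[23.26  0.79]
 [30.57  1.25]
 [38.11  1.59]
 [44.29  1.71]
 [47.84  1.7 ]]
```

View pics/w14c.png

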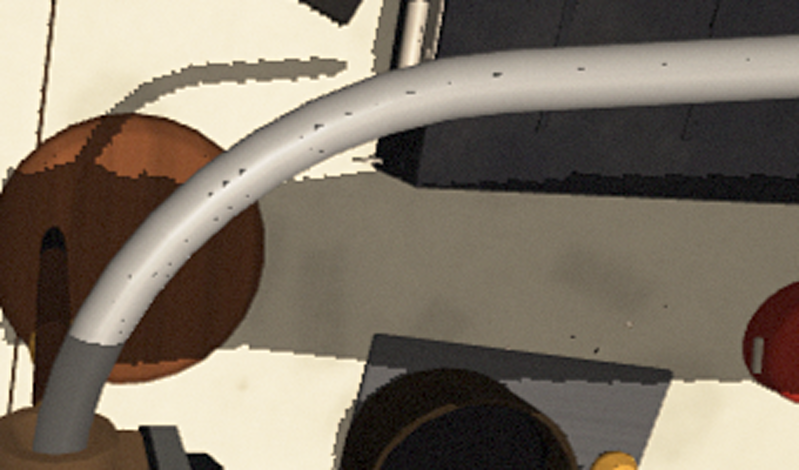

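>>> play_rows([
  [0,0,-0.035,-0.0028,0.0002,0,-1],
  [0,0,-0.015,-0.0025,2e-05,0,-1],
  [0,0,0,-0.0025,0,0,-1],
  [0,0,0,-0.0025,0,0,-1],
  [0,0,0,-0.0025,0,0,-1],
  [0,0,0,-0.0025,0,0,-1],
  [0,0,0,0,0,0,-1],
])

```text
time_s: 18.3
tool_pos: [647.9, 137.4, 267.5]
orientation: [-0.0, 0.763, -0.646, -0.0]
force: [-0.2, 0.4, 1.0]
width: 30.5
```

```bash
python3 rail.py w15 | head -2; python3 - <<'E'
import cv2
I=cv2.imread("pics/w15.png")
cv2.imwrite("pics/w15b.png",cv2.resize(I[365:425,270:380],None,fx=7,fy=7,interpolation=cv2.INTER_CUBIC))
E
```

```text
t 18.3 tcp [647.9 137.4 267.5] psi 1.7366 z [ 0.e+00  6.e-04 -1.e+00] F [-0.16  0.38  1.02] T [ 0.075 -0.013  0.032] w 30.5 j [ 1.070e-01  4.530e-01  6.540e-01  1.773e+00  1.000e-03 -1.629e+00]
t 18.35 tcp [647.9 137.4 267.5] psi 1.7366 z [-1.e-04  9.e-04 -1.e+00] F [-1.1   0.81  0.04] T [ 0.039  0.02  -0.024] w 30.6 j [ 1.070e-01  4.530e-01  6.540e-01  1.773e+00  1.000e-03 -1.629e+00]
```

View pics/w15b.png

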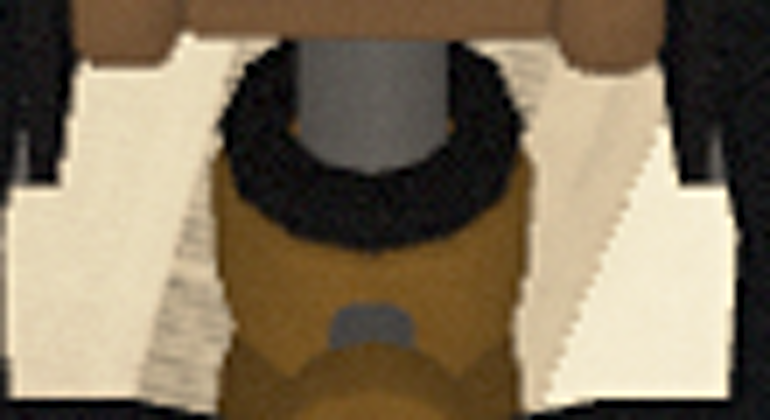

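>>> play_rows([
  [0,0,0,-0.002,0.0001,0,-1],
  [0,0,0,-0.002,0,0,-1],
  [0,0,0,-0.002,0,0,-1],
  [0,0,0,-0.002,0,0,-1],
  [0,0,0,-0.002,0,0,-1],
  [0,0,0,-0.002,0,0,-1],
  [0,0,0,-0.001,0,0,-1],
  [0,0,0,0,0,0,-1],
])

```text
time_s: 19.15
tool_pos: [645.7, 149.9, 267.5]
orientation: [-0.0, 0.763, -0.646, -0.0]
force: [0.4, 0.5, 0.3]
width: 30.8
```

```bash
python3 rail.py w16 | head -2; python3 - <<'E'
import cv2
I=cv2.imread("pics/w16.png")
cv2.imwrite("pics/w16b.png",cv2.resize(I[335:425,270:380],None,fx=6,fy=6,interpolation=cv2.INTER_CUBIC))
E
```

```text
t 19.15 tcp [645.7 149.9 267.5] psi 1.7365 z [-0.e+00  3.e-04 -1.e+00] F [0.43 0.52 0.29] T [-0.04  -0.046  0.066] w 30.8 j [ 0.127  0.454  0.657  1.773  0.    -1.61 ]
t 19.2 tcp [645.7 149.9 267.5] psi 1.7365 z [-1.e-04  5.e-04 -1.e+00] F [-0.29  0.1   0.14] T [-0.008 -0.025 -0.018] w 30.5 j [ 1.270e-01  4.540e-01  6.570e-01  1.773e+00  1.000e-03 -1.610e+00]
```

View pics/w16b.png

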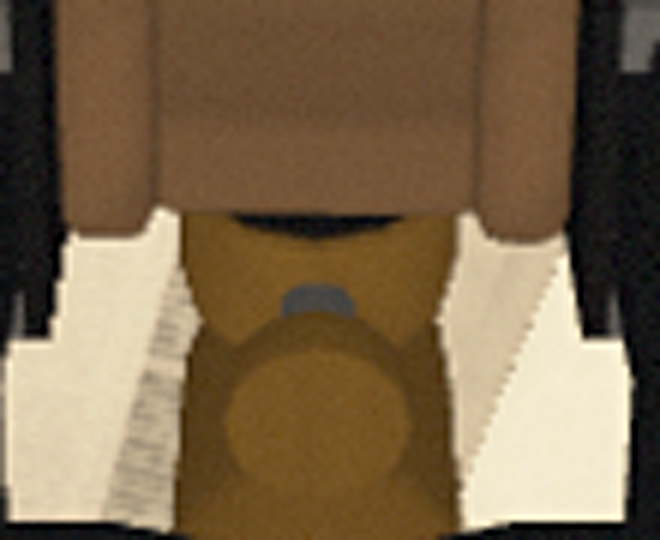

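>>> play_rows([
  [0,0,0,-0.001,0,0,-1],
  [0,0,0,-0.001,0,0,-1],
  [0,0,0,0,0,0,-1],
])

```text
time_s: 19.5
tool_pos: [645.4, 151.6, 267.6]
orientation: [-0.0, 0.763, -0.646, 0.0]
force: [0.2, 0.0, -0.2]
width: 30.8
```

>>> play_rows([
  [0,0,0,-0.0007,0,0,-1],
  [0,0,0,0,0,0,-1],
])

```text
time_s: 19.7
tool_pos: [645.3, 152.2, 267.5]
orientation: [-0.0, 0.763, -0.646, 0.0]
force: [0.5, -0.5, 0.6]
width: 30.5
```

>>> play_rows([
  [0,0,0,-0.0006,0,0,-1],
  [0,0,0,0,0,0,-1],
])

```text
time_s: 19.9
tool_pos: [645.2, 152.8, 267.5]
orientation: [-0.0, 0.763, -0.646, 0.0]
force: [0.4, -0.7, 0.6]
width: 30.6
```

>>> play_rows([
  [0,0,0,-0.0006,0,0,-1],
  [0,0,0,0,0,0,-1],
])

```text
time_s: 20.1
tool_pos: [645.1, 153.4, 267.5]
orientation: [-0.0, 0.763, -0.646, -0.0]
force: [0.1, -1.0, -0.2]
width: 30.8
```

```bash
python3 rail.py w17 | head -2; python3 - <<'E'
import cv2
I=cv2.imread("pics/w17.png")
cv2.imwrite("pics/w17b.png",cv2.resize(I[335:425,270:380],None,fx=6,fy=6,interpolation=cv2.INTER_CUBIC))
E
```

```text
t 20.1 tcp [645.1 153.4 267.5] psi 1.7362 z [ 0.e+00  1.e-04 -1.e+00] F [ 0.09 -1.04 -0.18] T [-0.168 -0.054 -0.029] w 30.8 j [ 0.132  0.455  0.658  1.774  0.    -1.604]
t 20.15 tcp [645.1 153.4 267.5] psi 1.7362 z [ 0.e+00  1.e-04 -1.e+00] F [-0.03 -0.35  0.48] T [-0.118 -0.039  0.044] w 30.6 j [ 0.132  0.455  0.658  1.774  0.    -1.604]
```

View pics/w17b.png

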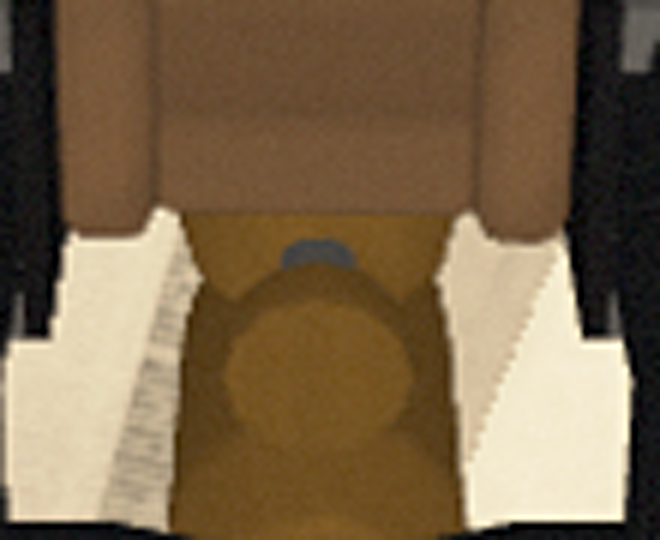

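>>> play_rows([
  [0,0,0,-0.0006,0,0,-1],
  [0,0,0,0,0,0,-1],
])

```text
time_s: 20.35
tool_pos: [645.1, 153.6, 267.5]
orientation: [0.0, 0.763, -0.646, 0.0]
force: [0.1, -2.3, -0.3]
width: 30.5
```

```bash
python3 - <<'E'
from h import *
F=[]
for k in range(6):
    o=arm.get_obs();F.append(np.r_[o['force'],o['torque']]);vision.read_camera("wrist")
st(o);print(np.round(np.mean(F,0),2),np.round(np.std(F,0),2))
E
```

```text
t 20.6 tcp [645.1 153.7 267.5] psi 1.736 z [ 1.e-04 -6.e-04 -1.e+00] F [ 0.39 -3.31  0.75] T [-0.467 -0.012  0.028] w 30.6 j [ 1.330e-01  4.550e-01  6.580e-01  1.774e+00 -1.000e-03 -1.603e+00]
[-0.02 -2.19  0.4  -0.44 -0.05  0.02] [0.4  0.61 0.57 0.05 0.03 0.02]
```

>>> play_rows([
  [0,0,0,0,0,0,-0.2],
  [0,0,0,0,0,0,-0.1],
  [0,0,0,0,0,0,0],
  [0,0,0,0,0,0,0.2],
  [0,0,0,0,0,0,0.4],
  [0,0,0,0,0,0,0.5],
  [0,0,0,0,0,0,0.5],
  [0,0,0,0,0,0,0.5],
])

```text
time_s: 21.45
tool_pos: [645.0, 154.0, 267.6]
orientation: [-0.0, 0.763, -0.646, -0.0]
force: [-0.6, -0.8, 0.8]
width: 64.1
```

```bash
python3 look.py w18; python3 - <<'E'
from h import *
J=vision.read_camera("side");cv2.imwrite("pics/s18.png",cv2.resize(J[160:300,270:410,::-1],None,fx=4,fy=4,interpolation=cv2.INTER_CUBIC))
E
```

```text
t 21.45 tcp [645.  154.  267.6] psi 1.7362 z [ 0.e+00  1.e-04 -1.e+00] F [-0.56 -0.8   0.76] T [-0.04  -0.003  0.005] w 64.1 j [ 0.133  0.455  0.658  1.774  0.    -1.603]
t 21.5 tcp [645.1 154.  267.5] psi 1.7362 z [ 0.  0. -1.] F [ 0.33 -0.46 -0.03] T [-0.019  0.024  0.03 ] w 64.1 j [ 0.133  0.455  0.658  1.774  0.    -1.603]
395 285 359
405 285 359
415 285 359
422 290 354
```

View pics/w18.png

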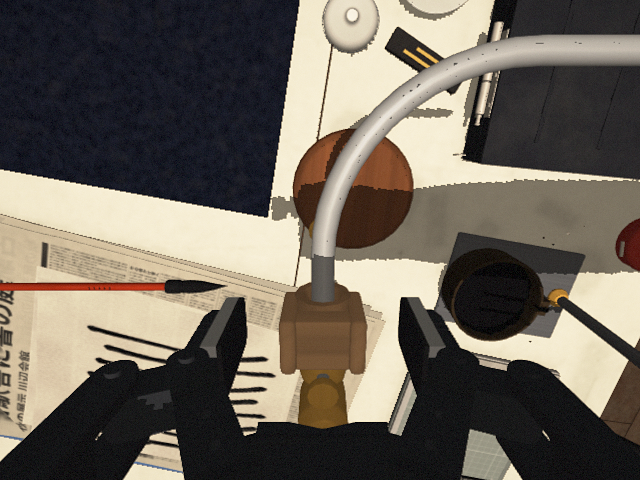

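View pics/s18.png

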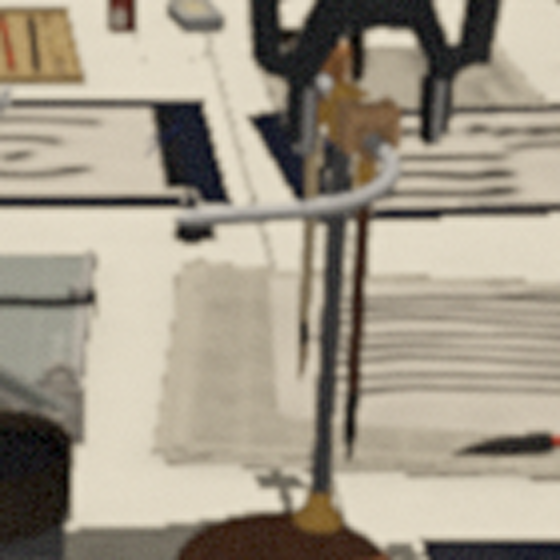

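>>> play_rows([
  [0,0,0,0,0,-0.005,0.5],
  [0,0,0,0,0,-0.01,0.5],
  [0,0,0,0,0,-0.015,0.5],
  [0,0,0,0,0,-0.015,0.5],
  [0,0,0,0,0,-0.015,0.5],
  [0,0,0,0,0,-0.015,0.5],
  [0,0,0,0,0,-0.015,0.5],
  [0,0,0,0.02,0,-0.01,0.5],
  [0,0,0,0.025,0,0,0.5],
  [0,0,0,0.025,0,0,0.5],
  [0,0,0,0,0,0,0.5],
  [0,0,0,0,0,0,0.5],
])

```text
time_s: 22.75
tool_pos: [656.7, 84.5, 367.7]
orientation: [-0.0, 0.763, -0.647, -0.0]
force: [-0.0, -0.2, 0.0]
width: 64.2
```

```bash
python3 look.py w19; python3 - <<'E'
from h import *
J=vision.read_camera("side");cv2.imwrite("pics/s19.png",cv2.resize(J[160:300,290:430,::-1],None,fx=4,fy=4,interpolation=cv2.INTER_CUBIC))
I=cv2.imread("pics/w19.png")
cv2.imwrite("pics/w19b.png",cv2.resize(I[240:440,230:430],None,fx=3,fy=3,interpolation=cv2.INTER_CUBIC))
E
```

```text
t 22.75 tcp [656.7  84.5 367.7] psi 1.735 z [ 2.e-04  6.e-04 -1.e+00] F [-0.03 -0.18  0.01] T [ 0.013 -0.002  0.035] w 64.2 j [ 2.700e-02  6.130e-01  1.098e+00  2.056e+00  1.000e-03 -1.708e+00]
t 22.8 tcp [656.5  85.2 367.7] psi 1.736 z [ 2.e-04  6.e-04 -1.e+00] F [-0.27 -0.43 -0.31] T [0.035 0.006 0.05 ] w 64.3 j [ 2.800e-02  6.130e-01  1.098e+00  2.056e+00  1.000e-03 -1.708e+00]
395 285 359
405 285 359
415 285 359
422 290 354
```

View pics/w19.png

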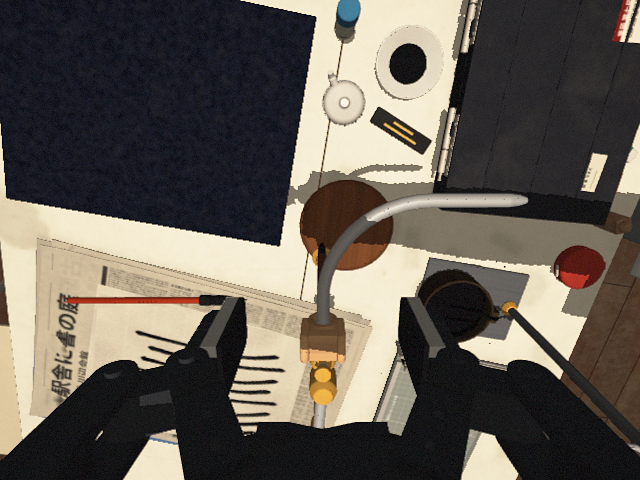

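View pics/w19b.png

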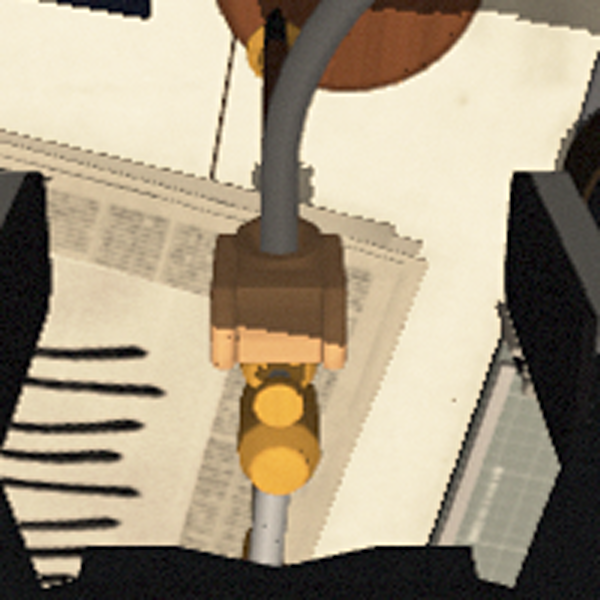

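View pics/s19.png

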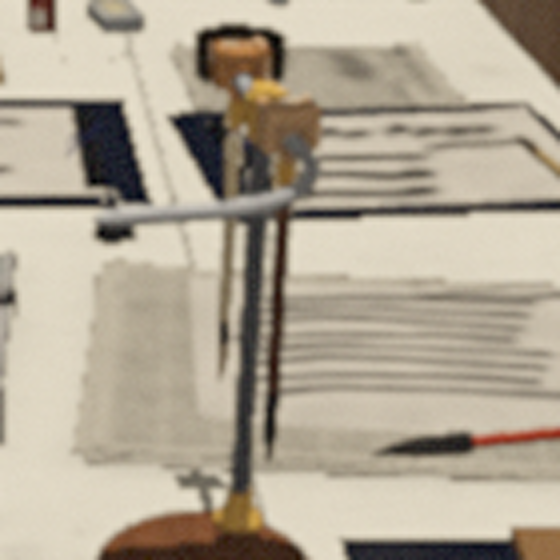

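>>> play_rows([
  [0,0,0,-0.01,0,-0.02,0.5],
  [0,0,0,-0.02,0,0,0.5],
  [0,0,0,-0.025,0,0,0.5],
  [0,0,0,-0.025,0,0,0.5],
  [0,0,0,-0.025,0,0,0.5],
  [0,0,0,-0.025,0,0,0.5],
  [0,0,0,-0.02,0,0,0.5],
  [0,0,0,0,0,0,0.5],
  [0,0,0,0,0,0,0.5],
])

```text
time_s: 23.75
tool_pos: [630.1, 232.9, 386.7]
orientation: [-0.001, 0.764, -0.646, 0.001]
force: [0.4, -0.3, -0.5]
width: 64.0
```

```bash
python3 look.py w20; python3 - <<'E'
from h import *
I=cv2.imread("pics/w20.png")
cv2.imwrite("pics/w20b.png",cv2.resize(I[150:350,230:430],None,fx=3,fy=3,interpolation=cv2.INTER_CUBIC))
E
```

```text
t 23.75 tcp [630.1 232.9 386.7] psi 1.7378 z [ 3.6e-03  3.0e-04 -1.0e+00] F [ 0.4  -0.32 -0.48] T [-0.013  0.033 -0.002] w 64.0 j [ 2.550e-01  7.850e-01  1.419e+00  2.202e+00 -1.000e-03 -1.483e+00]
t 23.8 tcp [630.3 232.1 386.9] psi 1.7365 z [ 4.e-03  4.e-04 -1.e+00] F [ 0.47 -0.71 -0.15] T [-0.01  -0.025  0.046] w 64.0 j [ 2.530e-01  7.850e-01  1.419e+00  2.202e+00 -1.000e-03 -1.483e+00]
395 285 359
405 285 359
415 285 359
422 291 354
```

View pics/w20.png

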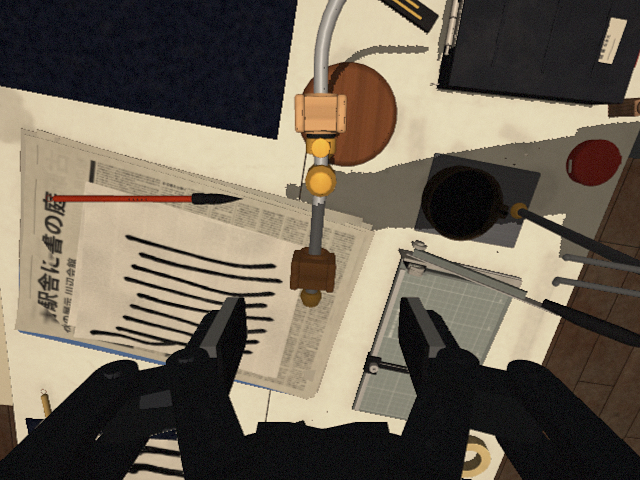

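```bash
python3 - <<'E'
from h import *
I=cv2.imread("pics/w20.png")
cv2.imwrite("pics/w20b.png",cv2.resize(I[80:200,270:370],None,fx=5,fy=5,interpolation=cv2.INTER_CUBIC))
E
```

```text
(no output)
```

View pics/w20b.png

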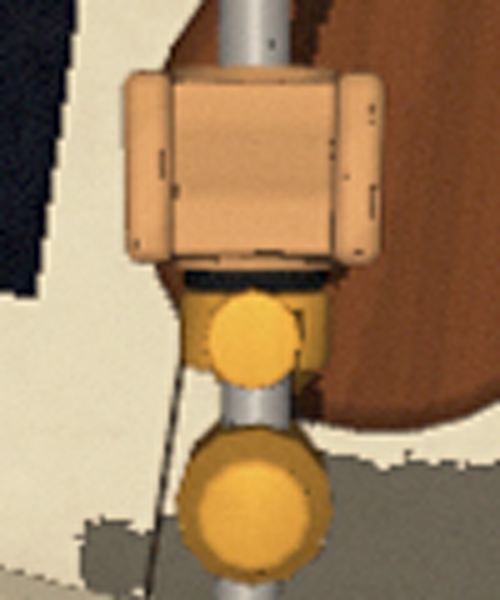

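>>> play_rows([
  [0,0,0,0.01,0,0,0.5],
  [0,0,0,0.02,0,0,0.5],
  [0,0,0,0.02,0,0,0.5],
  [0,0,0,0.02,0,0,0.5],
  [0,0,0,0.01,0,0,0.5],
  [0,0,0,0,0,0,0.5],
  [0,0,0,0,0,0,0.5],
  [0,0,0,0,0,0,0.5],
])

```text
time_s: 24.6
tool_pos: [643.4, 154.1, 386.1]
orientation: [-0.001, 0.763, -0.646, 0.0]
force: [-0.2, 0.3, -0.6]
width: 63.7
```

```bash
python3 - <<'E'
from h import *
st(arm.get_obs())
cv2.imwrite("pics/s21.png",vision.read_camera("side")[:,:,::-1])
E
```

```text
t 24.6 tcp [643.4 154.1 386.1] psi 1.7369 z [ 0.0022  0.0011 -1.    ] F [-0.24  0.31 -0.62] T [ 0.004 -0.023  0.043] w 63.7 j [ 1.330e-01  6.770e-01  1.241e+00  2.132e+00  1.000e-03 -1.603e+00]
```

View pics/s21.png

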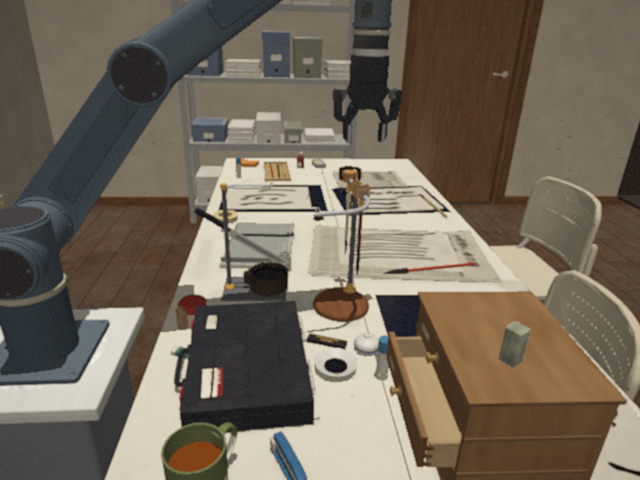

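The side picture shows the brush hanging at the post head (around column 357, row 190). The gripper is clear above it at (368, 115), and the fork is empty. Everything else is unmoved.

```bash
python3 -c "
from workcell import arm
print(arm.close_job())"
```

```text
the job is handed in; nothing more can be done
None
```

The brush now hangs on the bent rail with its hanger against the stop, and the job was handed in at about 24.6 s.

I lifted the hanger about 16 mm and drew it 70 mm or more out of the fork. I then threaded it onto the rail and turned it with the bend, correcting from wrist-camera fits along the way. The swing came out at about 0.17 rad. I eased it onto the stop, let go and backed away.

- **Forces:** At every stop along the rail I read about 2 N or less. The final push on the stop averaged 2.2 N, with a single reading of 3.3 N. I read forces only between moves, so short peaks during a move were not seen.
- **Against the stop:** The last close view from above shows the hanger level and its end touching the rubber face, with no visible gap.
- **Other things:** The last side picture shows the other brush, the water dropper, the ink dish and the glue stick unmoved.
- **Disagreement:** The first camera fit of the rail was 1.5 to 2 mm off sideways from the close view. I corrected for this before threading.
- **Joint range:** While taking the checking view, joint 3 came to 1.419 of its 1.42 rad limit, but it did not pass it in the readings. I moved it back before handing in.

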